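# Ready the plan plotter's ink station

### The job

Ready the plotter's ink station: fully loosen its red wing nut (left-hand thread, so it loosens clockwise), draw the orange transport bar out from under it, lever the blue cover open with the blade tool, and lay both bar and tool in the wooden tray. Then set every ink cartridge that is on the desk down flat in the station, each in a lane of its own with its fin up, and close the cover fully. Leave the nut loosened, and the mug, stapler and tape dispenser where they are.

Things in the scene. Friction and masses are not known exactly. Their poses are not given: they have to be found in the camera images.
- station: Grey ink station fixed to the desk: open bay 126 (x -57 to +69) x 202 (y) x 66 mm high, walls 5 mm, plus a nut block on its right (-y) side, 86 mm wide, 74 mm high. Origin: underside, 6 mm ahead of the bay's middle; x points away from the robot, y left, z up; yaw up to 0.2 rad. Inner floor 6 mm up, 116 x 192 mm, with three lanes along x
- lane_left (a point): point on the centreline of the left lane (station x 0, y +52 mm) on the bay's inner floor; axes as the station
- lane_mid (a point): point on the centreline of the middle lane (station x 0, y 0) on the bay's inner floor, axes as the station. Each lane is 48 mm wide between white ribs 4 mm thick, whose tops are 30 mm above the desk, at station y = -78, -26, 26 and 78 mm
- lane_right (a point): point on the centreline of the right lane (station x 0, y -52 mm) on the bay's inner floor; axes as the station
- slot (a point): centre of the mouth of the pry slot along the station's front (-x) face: 9 mm high (57 to 66 mm above the desk), 16 mm deep in +x, 202 mm wide, between the cover's overhanging front lip above and a fixed ledge below; axes as the station
- hinge (a point): middle of the cover's hinge line, at the top of the rear (+x) wall, 66 mm above the desk; hinge axis along station y; axes as the station
- cover (a joint): angle of the blue cover, a plate 142 (hinge to lip) x 202 x 8 mm without handle: 0 = shut flat on the bay (underside 66, top 74 mm above the desk), grows as its front lip rises, stops at 1.6 rad. A stiff hinge (0.18 N m) keeps it at whatever angle it is left; about 2.5 N at the lip raises it
- cover_lip (a point): middle of the cover's front edge, half way through its thickness, 142 mm from the hinge line; moves with the cover
- nut (a joint): angle of the red wing nut: 0 = tight, grows as it is turned CLOCKWISE seen from above (left-hand thread), rising 3.33 mm per rad; 4.2 = fully loosened, 14 mm up, where it stops and stays captive on its spindle. It cannot be turned below 0. Turning takes about 0.15 N m
- nut_grip (a point): grip point on the wing nut's axis, 29 mm above its underside, 6 mm below its top, 110 mm above the desk when tight; turns and rises with it. The upright wing is 52 mm long along this point's x, 14 mm thick along its y, 29 mm high, above a round flange 40 mm across, 6 mm high. The spindle stands at station x 0, y -147 mm
- bar: Orange transport bar, 34 mm wide (x), 6 mm thick, lying along its own y (= station y) from the nut block across the cover. Origin: underside, on the nut spindle's axis while fitted, 74 mm above the desk. It reaches 121 mm to +y, and 28 mm to -y as a fork round the spindle, open to -y, whose ends turn up 6 mm and catch on the tight nut's flange
- bar_grip (a point): on the bar's upright grip rib, 75 mm along +y from its origin, 20 mm above its underside; axes as the bar. Rib: 12 mm thick (x), 60 mm long (y 55 to 115 mm), top 30 mm above the underside. With the nut fully loosened the bar slides out to its +y (65 mm clears nut and wing) between two 10 mm high cheeks, then lifts
- opener: Blade tool, 165 mm long, lying flat: black handle 90 x 20 (y) x 16 mm high, steel blade 75 mm long beyond it, 22 mm wide, 3 mm thick, at the handle's mid height (8 mm). Origin: underside, where handle and blade meet; blade points to +x, handle to -x
- opener_grip (a point): point to grip on the handle, 18 mm behind the blade's root, 8 mm above its underside; axes as the tool
- opener_tip (a point): middle of the blade's tip, 75 mm ahead of the root, 8 mm above the underside level
- tray: Low wooden tray fixed on the desk on the left, 220 (x) x 160 (y) x 24 mm, walls and floor 4 mm; origin: underside, centre; may be turned a little
- mug: white mug, 80 mm across, 90 mm high, bystander; origin underside centre
- stapler: green and black stapler 130 x 36 x 45 mm, bystander; origin underside centre
- tape: grey tape dispenser 70 x 130 x 82 mm, bystander; origin underside centre
- cart_c: Ink cartridge with blue band and grip fin (may be absent): white body 90 (x) x 40 (y) x 35 mm high, with an upright fin 50 long (x) x 14 thick (y) x 20 mm high on the middle of its top (total height 55 mm). Origin: underside centre
- cart_m: Ink cartridge with red band and grip fin (may be absent): white body 90 (x) x 40 (y) x 35 mm high, with an upright fin 50 long (x) x 14 thick (y) x 20 mm high on the middle of its top (total height 55 mm). Origin: underside centre
- cart_y: Ink cartridge with yellow band and grip fin (may be absent): white body 90 (x) x 40 (y) x 35 mm high, with an upright fin 50 long (x) x 14 thick (y) x 20 mm high on the middle of its top (total height 55 mm). Origin: underside centre
- cart_k: Ink cartridge with black band and grip fin (may be absent): white body 90 (x) x 40 (y) x 35 mm high, with an upright fin 50 long (x) x 14 thick (y) x 20 mm high on the middle of its top (total height 55 mm). Origin: underside centre
Not all that is in view belongs to the job. There is more than one size of the bar; the one meant has the size given above.

How it is judged:
On the way, in this order (a step that is already met when the one before it is completed fails the run):
1. the wing nut is fully loosened (turned at least 3.8 rad clockwise) (value of joint nut above 3.8 rad), for 0.2 s.
2. the transport bar is off the station (its grip point 170 mm from the middle of the bay) (horizontal distance between bar_grip and station above 0.17 m), for 0.1 s.
3. the blade tool lifts the cover past 0.12 rad (value of joint cover above 0.12 rad and contact force between opener and cover above 0.3 N), for 0.1 s.
4. every cartridge present lies flat in a lane of the bay (x of cart_c in the frame of station between -0.014 and 0.026 m and y of cart_c in the frame of station between -0.062 and 0.062 m and z of cart_c in the frame of station between 0.002 and 0.01 m and angle between each of cart_c, cart_m, cart_y, cart_k's own z axis and vertical below 0.12 rad and x of cart_m in the frame of station between -0.014 and 0.026 m and y of cart_m in the frame of station between -0.062 and 0.062 m and z of cart_m in the frame of station between 0.002 and 0.01 m and x of cart_y in the frame of station between -0.014 and 0.026 m and y of cart_y in the frame of station between -0.062 and 0.062 m and z of cart_y in the frame of station between 0.002 and 0.01 m and x of cart_k in the frame of station between -0.014 and 0.026 m and y of cart_k in the frame of station between -0.062 and 0.062 m and z of cart_k in the frame of station between 0.002 and 0.01 m), for 0.3 s.
At the end, for the whole second after the job is handed in: Every cartridge present lies flat (tilt under 0.12 rad) on the bay's floor in a lane; the cover is shut to within 0.06 rad; bar and blade tool lie at rest inside the tray; the nut is still loosened (over 3.5 rad) (all of step 4 and linear speed of each of cart_c, cart_m, cart_y, cart_k, bar, opener below 0.02 m/s and x of bar_grip in the frame of tray between -0.11 and 0.11 m and y of bar_grip in the frame of tray between -0.08 and 0.08 m and x of bar in the frame of tray between -0.11 and 0.11 m and y of bar in the frame of tray between -0.08 and 0.08 m and z of bar in the frame of tray below 0.023 m and x of opener_grip in the frame of tray between -0.11 and 0.11 m and y of opener_grip in the frame of tray between -0.08 and 0.08 m and x of opener_tip in the frame of tray between -0.11 and 0.11 m and y of opener_tip in the frame of tray between -0.08 and 0.08 m and z of opener in the frame of tray below 0.035 m and value of joint cover below 0.06 rad and value of joint nut above 3.5 rad); the robot touches nothing.
It fails at once if the mug is moved more than 30 mm (distance of mug from where it was at the start of the episode above 0.03 m).
It fails at once if the stapler is moved more than 30 mm (distance of stapler from where it was at the start of the episode above 0.03 m).
It fails at once if the tape is moved more than 30 mm (distance of tape from where it was at the start of the episode above 0.03 m).
Of cart_c, cart_m, cart_y, cart_k only 2 to 3 are there at a start; the rules pass over those that are not, and their reading is None.
At some moment in a run one of opener, cart_c, cart_m, cart_y, cart_k may be knocked a few centimetres aside while the robot is not near it.
It also fails if it takes over 210 s, if anything falls off the work surface, if the arm or the gripper's body presses on something with over 40 N, if the wrist force passes 120 N, or if a joint passes its speed limit or range.

### The arm

A 6-joint arm with a two-finger parallel gripper is mounted at the origin on the work surface. World frame = base frame: x ahead of the robot, y to its left, z up, the work surface at z = 0. Lengths are in m, angles in rad, forces in N, time in s.
With the tool pointing down it reaches from about 0.375 to 0.9 m from the base axis. Payload 3.1 kg.
Tool frame: the origin (TCP) lies between the finger pads; the fingertips stand 19 mm ahead of it and the grasp point (between the pads) is the TCP; z points along the fingers, y is the direction in which the jaws open and shut (so a half turn about z gives the same grasp; the last joint's range is limited). The gripper opens to 87 mm and grips with 3 to 60 N. Pads are 19 mm wide; open, the fingers measure 117 mm over their backs; the gripper's body (75 mm by 190 mm) begins 51 mm behind the grasp point.
Start: joints at [1.091, 0.527, 1.433, -0, 1.181, -0.178], TCP at [0.185, 0.597, 0.242] pointing down, gripper open.
Joint ranges: [-3.08, 3.08], [-0.75, 2.2], [0.22, 2.44], [-1.43, 4.57], [0, 2.65], [-2.85, 2.85]. Speed limits (rad/s): [2.79, 2.79, 3.14, 3.14, 3.14, 3.14].

### API

Orientations are given as a unit quaternion [x, y, z, w].
In Python, from rig import robot gives the robot as it stands.
- The arm moves only by the tool apply_moves, never from a script. Its argument "series" is a list of rows, each a list of 7 numbers: the shift along the tool's x, y, z in cm, then the turn, a rotation vector about the tool's x, y, z in degrees, then the opening, from 0 (shut) to 1 (fully open). In form: [[dx, dy, dz, rx, ry, rz, grip], ...]. A call has 1 to 5 rows; each row is the pose to reach, as a shift and turn from the pose commanded when the call began, along the tool's axes at that moment; what a row does not reach only later rows make up. A row lasts 1/12 s, in which the tool goes at most 41.7 mm and 7.16 degrees, less where a joint would pass 70% of its speed; a pose out of reach is approached as far as the arm can. A call with a gripper value outside its range is refused whole. The fingers move at their own pace and stop on an object; "newtons" is the grip in N (left out, the last holds). Time passes only in rows, so rows that repeat a pose let the fingers close. It gives the time, the measured TCP pose, the force and the opening at its end, in the units of the state.
- robot.get_obs(): the state, without advancing time (a new reading comes with each control period).
- robot.camera(name): name is "scene" or "top"; returns the picture (400x640x3 uint8, red, green, blue); there is no depth.
- robot.camera_params(name): a dict with "mtx" (3x3 intrinsics, pixels), "origin" and "rotation" of the camera in the world. Camera axes: x right, y down, z forward; pixel columns grow to the right and rows downward; lengths in m; the calibration is good to about 2 mm. A picture is of the moment at which its call begins. camera_params takes no time and is no camera call.
- robot.hand_in(): hands the job in, once; it reports no verdict.
The state is a dict: "time": time; "q": joint angles; "joint_velocities": joint speeds; "joint_torque": joint torques, N m; "position": TCP position; "tool_rot": TCP orientation; "ft_force": force on the tool from outside, world axes, zero at the start; "moment": the same for the moment, N m; "grip_width": finger opening in m.
Only numpy, scipy, OpenCV 4.12 (cv2) and the standard library are available. Lean on these libraries where they do the work, as an engineer would, in place of code of your own. Each camera call takes 0.05 s, during which the arm holds its last target. There are 200 camera calls.

## Working session

There is one attempt and no reset: what is moved stays moved. The work goes in short steps, Python scripts to look and compute and a tool call to move; the robot and the scene stay as the last step left them, time stands still between calls to the robot, and variables do not carry over. Pictures are saved under pics/ and viewed, about 12 in all and at most 16, crops included, and the job is handed in when it is done.

Besides the shell and the picture viewer there is one more tool, called as name(argument=value, ...), one argument or row to a line, values as JSON. apply_moves: Moves the arm, as the interface text tells. Its arguments: {"type":"object","properties":{"series":{"type":"array"},"newtons":{"type":"number"}},"required":["series"]}

```bash
ls; mkdir -p pics; python3 - <<'E'
from rig import robot
import cv2
for n in("scene","top"):
    im=robot.camera(n); cv2.imwrite(f"pics/{n}0.png",im[:,:,::-1]); p=robot.camera_params(n); print(n,p)
print(robot.get_obs())
E
```

```text
pics
scene {'mtx': array([[467.22283903,   0.        , 322.13402185],
       [  0.        , 467.22283903, 198.41517671],
       [  0.        ,   0.        ,   1.        ]]), 'origin': array([ 0.88594324, -0.54135635,  1.00469073]), 'rotation': array([ 0.90821828,  0.28235458, -0.09445681, -0.29409755])}
top {'mtx': array([[500.26851187,   0.        , 323.55430848],
       [  0.        , 500.26851187, 205.06170126],
       [  0.        ,   0.        ,   1.        ]]), 'origin': array([ 0.20941775, -0.01094942,  1.63420152]), 'rotation': array([-0.69689161,  0.71064666, -0.06452813,  0.0718299 ])}
{'time': 0.1, 'q': array([ 1.09152893e+00,  5.28402972e-01,  1.43376036e+00,  5.26141964e-05,
        1.18139875e+00, -1.78550597e-01]), 'joint_velocities': array([-3.76088158e-05, -2.11285358e-03, -3.14639103e-03,  1.67597042e-03,
       -6.08071981e-04,  1.60812425e-03]), 'joint_torque': array([-3.90274672e-04, -4.40990710e+01, -1.77149749e+01,  6.34283060e-02,
        5.33796579e-02, -3.39147607e-05]), 'position': array([0.18482903, 0.59640295, 0.24065555]), 'tool_rot': array([ 1.49802324e-01,  9.88715477e-01, -9.24070190e-04, -3.41096795e-04]), 'ft_force': array([-0.14963357, -0.13394978,  0.27015042]), 'moment': array([0.01228398, 0.00688838, 0.0328537 ]), 'grip_width': 0.08688254923955273}
```

View pics/scene0.png

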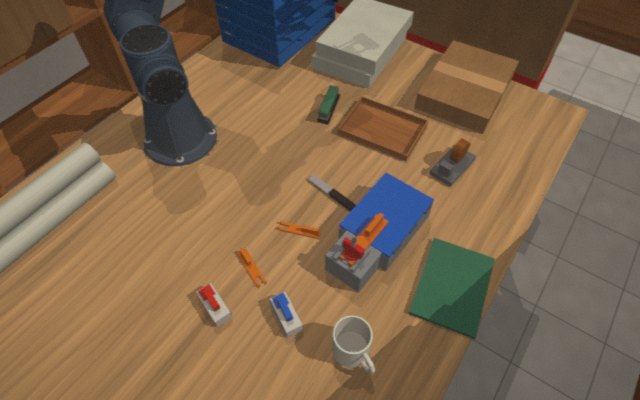

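View pics/top0.png

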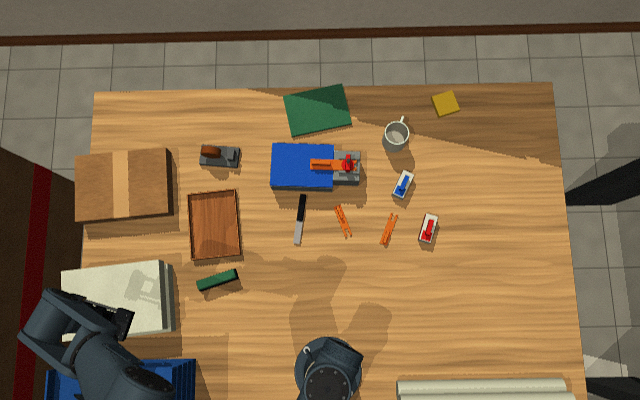

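```bash
cat > h.py <<'E'
from rig import robot
import numpy as np, cv2
from scipy.spatial.transform import Rotation as R
def cam(n):
    p=robot.camera_params(n); return p['mtx'],np.array(p['origin']),R.from_quat(p['rotation']).as_matrix()
def ray(n,uv,z):
    K,o,M=cam(n); uv=np.atleast_2d(np.array(uv,float))
    d=(M@np.linalg.inv(K)@np.c_[uv,np.ones(len(uv))].T).T
    return o+d*((z-o[2])/d[:,2])[:,None]
def proj(n,P):
    K,o,M=cam(n); c=(np.atleast_2d(P)-o)@M; u=c@K.T; return u[:,:2]/u[:,2:]
def snap(n,f=None,box=None,s=1):
    im=robot.camera(n)
    if f:
        c=im if box is None else im[box[1]:box[3],box[0]:box[2]]
        cv2.imwrite(f"pics/{f}.png",cv2.resize(c,None,fx=s,fy=s,interpolation=cv2.INTER_CUBIC)[:,:,::-1])
    return im
def hsvmask(im,h0,h1,smin=120,vmin=60):
    h=cv2.cvtColor(im,cv2.COLOR_RGB2HSV)
    lo,hi=(h0,smin,vmin),(h1,255,255)
    if h0<=h1: return cv2.inRange(h,lo,hi)
    return cv2.inRange(h,(h0,smin,vmin),(180,255,255))|cv2.inRange(h,(0,smin,vmin),(h1,255,255))
def blobs(m,amin=15):
    c,_=cv2.findContours(m,cv2.RETR_EXTERNAL,cv2.CHAIN_APPROX_NONE)
    return sorted([x for x in c if cv2.contourArea(x)>=amin],key=lambda x:-cv2.contourArea(x))
def rect(n,c,z):
    """min-area rectangle of a contour cast onto plane z: centre, long/short mm, yaw deg of long axis"""
    P=ray(n,c.reshape(-1,2),z)[:,:2]
    (cx,cy),(w,h),a=cv2.minAreaRect((P*1000).astype(np.float32))
    if w<h: w,h,a=h,w,a+90
    return np.round([cx,cy,w,h,(a+90)%180-90],1)
def pose(): 
    o=robot.get_obs(); return np.array(o['position']),R.from_quat(o['tool_rot']),o
def down(yaw):
    """tool pointing down, tool y axis (jaw direction) at world yaw (rad)"""
    y=np.array([np.cos(yaw),np.sin(yaw),0]);z=np.array([0,0,-1.]);return R.from_matrix(np.c_[np.cross(y,z),y,z])
def delta(p,rot,p0=None,r0=None):
    a,b,_=pose(); p0=a if p0 is None else p0; r0=b if r0 is None else r0
    return np.round(np.r_[r0.inv().apply(np.array(p)-p0)*100,np.degrees((r0.inv()*rot).as_rotvec())],2)
E
python3 - <<'E'
from h import *
for n in("top","scene"):
    im=cv2.imread(f"pics/{n}0.png")[:,:,::-1].copy()
    for nm,a,z in(("blue",(105,125,130,60),.074),("red",(172,4,150,60),.05),("orange",(6,16,190,90),.03)):
        for c in blobs(hsvmask(im,*a),12)[:6]:
            u=c.reshape(-1,2).mean(0)
            if n=="top" and u[1]>300: continue
            print(n,nm,u.round(),cv2.contourArea(c),rect(n,c,z),end=" | ")
            if nm!="blue": print(rect(n,c,.11 if nm=="red" else .10))
            else: print(rect(n,c,.05))
cv2.imwrite("pics/c0.png",np.hstack([cv2.resize(cv2.imread("pics/top0.png")[130:260,180:450],None,fx=2.9,fy=2.9,interpolation=2)]))
E
```

```text
top blue [304. 165.] 2254.5 [649.7  70.9 201.7 142.4  87.3] | [656.4  72.1 204.8 144.6  87.3]
top blue [402. 186.] 97.0 [ 575.2 -250.6   66.4   26.9  -28.5] | [ 580.9 -254.2   67.5   27.4  -28.5]
top red [ 38. 216.] 706.0 [4.947e+02 9.265e+02 3.514e+02 5.990e+01 1.000e-01] | [4.839e+02 8.910e+02 3.381e+02 5.770e+01 1.000e-01]
top red [348. 163.] 123.5 [660.1 -78.5  57.8  36.1  -1.5] | [643.  -76.   55.6  34.7  -1.5]
top red [428. 230.] 114.0 [ 433.  -327.3   67.8   28.2  -17.2] | [ 424.6 -315.3   65.2   27.2  -17.2]
top red [ 27. 267.] 59.0 [3.345e+02 9.437e+02 1.231e+02 2.440e+01 3.000e-01] | [3.298e+02 9.076e+02 1.184e+02 2.350e+01 3.000e-01]
top red [ 31. 292.] 52.5 [255.9 931.2  52.8  37.5 -61.4] | [254.1 895.5  50.8  36.1 -61.4]
top red [ 43. 203.] 37.5 [546.8 911.6  42.7  26.    5.2] | [534.  876.7  41.   25.1   5.2]
top orange [326. 164.] 265.0 [661.4  -9.7 110.2  32.6  86.6] | [641.7  -9.7 105.4  31.2  86.6]
top orange [343. 222.] 179.0 [471.9 -57.1 104.7  24.3  20. ] | [460.5 -55.1 100.1  23.2  20. ]
top orange [389. 227.] 178.5 [ 441.3 -205.3  104.7   24.1  -22.7] | [ 431.1
[... 606 characters left out ...]
 ]
scene red [209. 297.] 196.5 [ 437.7 -333.9   63.3   26.9  -18.4] | [ 465.9 -346.9   59.3   25.3  -18.4]
scene red [532.  78.] 156.0 [746.3 798.6 132.8  77.9 -88. ] | [755.1 714.4 124.5  73.  -88. ]
scene red [339.   8.] 31.0 [ 61.  752.8  43.9  25.1 -56.4] | [112.9 671.5  41.1  23.5 -56.4]
scene orange [370. 232.] 367.5 [634.4  26.4 106.3  33.6  86. ] | [652.5 -14.3  98.7  31.2  86. ]
scene orange [252. 269.] 282.0 [ 452.9 -217.3  107.3   22.3  -22.7] | [ 484.  -240.6   99.6   20.7  -22.7]
scene orange [297. 229.] 257.5 [484.7 -71.8 102.7  25.1  21.2] | [ 513.6 -105.5   95.3   23.3   21.2]
scene orange [351. 262.] 13.5 [639.2 -73.8  14.4   8.6  81.7] | [ 656.9 -107.3   13.3    8.    81.7]
```

View pics/c0.png

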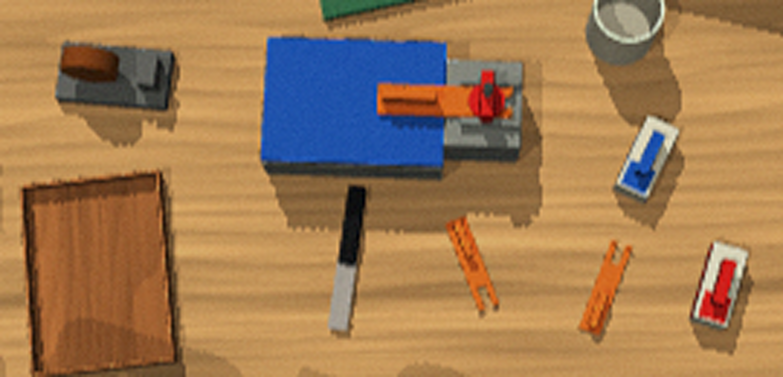

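```bash
python3 - <<'E'
from h import *
top=cv2.imread("pics/top0.png")[:,:,::-1].copy(); sc=cv2.imread("pics/scene0.png")[:,:,::-1].copy()
hs=lambda im:cv2.cvtColor(im,cv2.COLOR_RGB2HSV)
# opener: black handle & grey blade; carts: white; tray: brown saturated/dark
def sub(m,box): 
    k=np.zeros_like(m);k[box[1]:box[3],box[0]:box[2]]=m[box[1]:box[3],box[0]:box[2]];return k
def show(nm,n,m,z):
    for c in blobs(m,20)[:2]: print(nm,n,c.reshape(-1,2).mean(0).round(),rect(n,c,z))
for n,im,b in(("top",top,dict(op=(280,192,320,248),cb=(385,165,422,206),cr=(410,205,447,250),tr=(180,182,250,268))),
              ("scene",sc,dict(op=(300,172,358,212),cb=(262,285,306,338),cr=(190,278,236,328),tr=(330,92,432,162)))):
    H=hs(im)
    show("handle",n,sub(cv2.inRange(H,(0,0,0),(180,255,60)),b["op"]),.016)
    show("blade",n,sub(cv2.inRange(H,(0,0,90),(180,60,255)),b["op"]),.0095)
    for k,hh in(("cb",(105,125,130,60)),("cr",(172,4,150,60))):
        m=sub(cv2.inRange(H,(0,0,140),(180,70,255))|hsvmask(im,*hh),b[k]); show(k,n,m,.035)
    t=cv2.morphologyEx(sub(cv2.inRange(H,(0,120,0),(13,255,180)),b["tr"]),cv2.MORPH_CLOSE,np.ones((5,5))); show("tray",n,t,.02)
yaw=np.radians(-3); p=np.array([.6432,-.0775,.16])
print(delta(p,down(np.pi/2+yaw)))
E
```

```text
handle top [301. 207.] [521.1  76.9  89.2  20.5  -7.6]
blade top [297. 232.] [438.9  90.3  73.2  21.4  -8.6]
cb top [403. 184.] [ 588.8 -258.3   89.8   38.8  -27.4]
cr top [428. 228.] [ 442.7 -331.2   89.5   41.1  -19. ]
tray top [213. 224.] [470.7 364.2 223.7 164.    5.3]
handle scene [341. 199.] [515.6  72.   75.3  22.5  -9.1]
blade scene [320. 184.] [438.3  87.6  73.8  22.2  -9.1]
cb scene [286. 312.] [ 588.9 -260.5   88.6   38.3  -28.2]
cr scene [213. 303.] [ 442.8 -334.6   90.1   38.4  -18.9]
tray scene [381. 128.] [471.5 356.6 226.9 181.2   5.4]
tray scene [423. 104.] [526.5 509.9  52.6  36.4 -63. ]
[-6.375e+01 -5.077e+01  8.140e+00 -1.100e-01 -4.000e-02 -1.423e+01]
```

apply_moves(
  series=[
    [-3.1,-2.5,0.4,0,0,0,0.45],
    [-6.2,-5.0,0.8,0,0,0,0.45],
    [-9.4,-7.5,1.2,0,0,0,0.45],
    [-12.5,-9.9,1.6,0,0,0,0.45],
    [-15.6,-12.4,2,0,0,0,0.45],
  ],
)

```text
time: 0.52
position: [0.2978, 0.4307, 0.2211]
tool_rot: [0.149, 0.989, -0.0, -0.0]
ft_force: [0.8, -0.6, -0.1]
grip_width: 0.0614
```

apply_moves(
  series=[
    [-3.1,-2.5,0.4,0,0,0,0.45],
    [-6.2,-5.0,0.8,0,0,0,0.45],
    [-9.4,-7.5,1.2,0,0,0,0.45],
    [-12.5,-9.9,1.6,0,0,0,0.45],
    [-15.6,-12.4,2,0,0,0,0.45],
  ],
)

```text
time: 0.93
position: [0.4103, 0.2659, 0.2012]
tool_rot: [0.15, 0.989, -0.0, -0.0]
ft_force: [0.9, 0.4, 0.6]
grip_width: 0.0402
```

apply_moves(
  series=[
    [-3.1,-2.5,0.4,0,0,0,0.45],
    [-6.2,-5.0,0.8,0,0,0,0.45],
    [-9.4,-7.5,1.2,0,0,0,0.45],
    [-12.5,-9.9,1.6,0,0,0,0.45],
    [-15.6,-12.4,2,0,0,0,0.45],
  ],
)

```text
time: 1.35
position: [0.5226, 0.1011, 0.1811]
tool_rot: [0.15, 0.989, 0.0, -0.0]
ft_force: [0.0, -0.2, 0.1]
grip_width: 0.0394
```

apply_moves(
  series=[
    [-3.1,-2.5,0.4,0,0,0,0.45],
    [-6.2,-5.0,0.8,0,0,0,0.45],
    [-9.4,-7.5,1.2,0,0,0,0.45],
    [-12.5,-9.9,1.6,0,0,0,0.45],
    [-15.6,-12.4,2,0,0,0,0.45],
  ],
)

```text
time: 1.77
position: [0.6347, -0.0634, 0.1609]
tool_rot: [0.15, 0.989, 0.0, -0.0]
ft_force: [0.5, 0.6, -0.1]
grip_width: 0.0388
```

apply_moves(
  series=[
    [-0.6,-0.5,0,0,0,-7,0.45],
    [-1.23,-1.1,0,0,0,-14.2,0.45],
    [-1.23,-1.1,0,0,0,-14.2,0.45],
    [-1.23,-1.1,0,0,0,-14.2,0.45],
  ],
)

```text
time: 2.1
position: [0.6422, -0.076, 0.1609]
tool_rot: [0.029, 1.0, 0.0, -0.001]
ft_force: [0.2, -0.3, -1.1]
grip_width: 0.0395
```

apply_moves(
  series=[
    [0,0,2,0,0,0,0.45],
    [0,0,3.5,0,0,0,0.45],
    [0,0,5,0,0,0,0.45],
    [0,0,5,0,0,0,0.45],
  ],
)

```text
time: 2.43
position: [0.6397, -0.0739, 0.1085]
tool_rot: [0.027, 1.0, 0.001, -0.004]
ft_force: [-0.0, -0.6, -0.1]
grip_width: 0.0395
```

apply_moves(
  series=[
    [0,0,0,0,0,0,0],
    [0,0,0,0,0,0,0],
    [0,0,0,0,0,0,0],
    [0,0,0,0,0,0,0],
    [0,0,0,0,0,0,0],
  ],
  newtons=40,
)

```text
time: 2.85
position: [0.6432, -0.0767, 0.1127]
tool_rot: [0.026, 1.0, -0.001, 0.001]
ft_force: [-2.5, -9.8, 0.8]
grip_width: 0.0138
```

```bash
python3 - <<'E'
from h import *
p,r,o=pose(); print(p,o['q'].round(3),o['ft_force'],o['moment'],o['grip_width'])
a=snap("top","t1",(270,110,450,250),3)
b=snap("scene","s1",(290,150,440,300),4)
E
```

```text
[ 0.64322891 -0.07673994  0.11265483] [-0.29   0.713  1.476 -0.002  0.95  -1.807] [-2.46662139 -9.7873097   0.78764504] [-1.12689046  0.39406046 -0.05617878] 0.013783431723368992
```

View pics/s1.png

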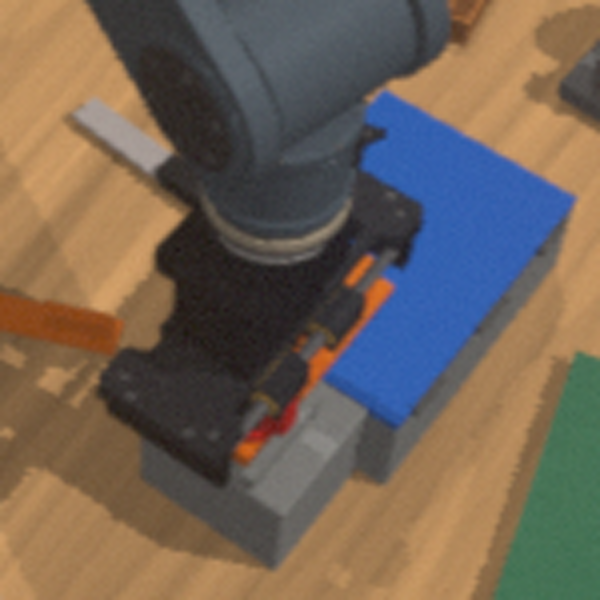

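apply_moves(
  series=[
    [0,0,-0.04,0,0,7.1,0],
    [0,0,-0.08,0,0,14.2,0],
    [0,0,-0.12,0,0,21.3,0],
    [0,0,-0.16,0,0,28.4,0],
    [0,0,-0.21,0,0,35.5,0],
  ],
)

```text
time: 3.37
position: [0.6429, -0.0777, 0.1146]
tool_rot: [0.332, 0.943, -0.001, 0.001]
ft_force: [-1.4, -5.2, 2.4]
grip_width: 0.0135
```

apply_moves(
  series=[
    [0,0,-0.04,0,0,7.1,0],
    [0,0,-0.08,0,0,14.2,0],
    [0,0,-0.12,0,0,21.3,0],
    [0,0,-0.16,0,0,28.4,0],
    [0,0,-0.21,0,0,35.5,0],
  ],
)

```text
time: 3.78
position: [0.6421, -0.0782, 0.1167]
tool_rot: [0.604, 0.797, -0.002, 0.001]
ft_force: [-4.0, -7.4, 4.5]
grip_width: 0.0136
```

```bash
python3 - <<'E'
from h import *
p,r,o=pose(); print(p,o['q'].round(3),o['ft_force'],o['moment'],o['grip_width'],r.as_quat())
E
```

```text
[ 0.64212395 -0.07820701  0.11670321] [-0.292  0.707  1.474 -0.005  0.96  -0.563] [-4.01563226 -7.35674179  4.49280068] [-1.27395915  0.59093196  0.1277204 ] 0.013565707113018978 [ 0.60393629  0.79702985 -0.00192715  0.00081025]
```

Forces are small and the grip holds; carry on.

apply_moves(
  series=[
    [0,0,-0.04,0,0,7.1,0],
    [0,0,-0.08,0,0,14.2,0],
    [0,0,-0.12,0,0,21.3,0],
    [0,0,-0.16,0,0,28.4,0],
    [0,0,-0.21,0,0,35.5,0],
  ],
)

```text
time: 4.2
position: [0.6412, -0.0782, 0.1188]
tool_rot: [0.818, 0.575, -0.002, 0.001]
ft_force: [-4.8, -6.0, 5.8]
grip_width: 0.0134
```

apply_moves(
  series=[
    [0,0,-0.04,0,0,7.1,0],
    [0,0,-0.08,0,0,14.2,0],
    [0,0,-0.12,0,0,21.3,0],
    [0,0,-0.16,0,0,28.4,0],
    [0,0,-0.21,0,0,35.5,0],
  ],
)

```text
time: 4.62
position: [0.6404, -0.0777, 0.1208]
tool_rot: [0.955, 0.298, -0.003, 0.001]
ft_force: [-5.8, -4.5, 5.2]
grip_width: 0.0138
```

apply_moves(
  series=[
    [0,0,-0.04,0,0,7.1,0],
    [0,0,-0.08,0,0,14.2,0],
    [0,0,-0.12,0,0,21.3,0],
    [0,0,-0.16,0,0,28.4,0],
    [0,0,-0.21,0,0,35.5,0],
  ],
)

```text
time: 5.03
position: [0.6401, -0.0768, 0.1228]
tool_rot: [1.0, -0.007, -0.003, 0.001]
ft_force: [-5.7, -3.8, 6.9]
grip_width: 0.0139
```

apply_moves(
  series=[
    [0,0,-0.04,0,0,7.1,0],
    [0,0,-0.08,0,0,14.2,0],
    [0,0,-0.12,0,0,21.3,0],
    [0,0,-0.16,0,0,28.4,0],
    [0,0,-0.21,0,0,35.5,0],
  ],
)

```text
time: 5.45
position: [0.6403, -0.0759, 0.1249]
tool_rot: [0.95, -0.312, -0.002, 0.001]
ft_force: [-5.3, -1.1, 6.6]
grip_width: 0.0135
```

```bash
python3 - <<'E'
from h import *
p,r,o=pose(); print(p,o['q'].round(3),o['ft_force'],o['moment'],o['grip_width'],r.as_quat())
E
```

```text
[ 0.64032045 -0.07586829  0.12490558] [-0.29   0.695  1.472 -0.002  0.979  1.916] [-5.26255447 -1.12849235  6.57304136] [-0.21883629  1.04985583  0.14435616] 0.013452885721910585 [ 9.50126621e-01 -3.11853782e-01 -2.46914906e-03  7.25077190e-04]
```

apply_moves(
  series=[
    [0,0,-0.04,0,0,7,0],
    [0,0,-0.08,0,0,14,0],
    [0,0,-0.12,0,0,21,0],
    [0,0,-0.15,0,0,27,0],
    [0,0,-0.15,0,0,27.5,0],
  ],
)

```text
time: 5.87
position: [0.6409, -0.0754, 0.1265]
tool_rot: [0.849, -0.528, -0.002, 0.001]
ft_force: [-3.7, 0.0, 6.5]
grip_width: 0.0138
```

apply_moves(
  series=[
    [0,0,0,0,0,0,0],
    [0,0,0,0,0,0,0],
    [0,0,0,0,0,0,0],
  ],
)

```text
time: 6.12
position: [0.6409, -0.0754, 0.1265]
tool_rot: [0.85, -0.527, -0.002, 0.001]
ft_force: [-4.5, 0.2, 6.1]
grip_width: 0.0134
```

```bash
python3 - <<'E'
from h import *
p,r,o=pose(); print(p,o['q'].round(3),o['ft_force'],o['moment'],o['grip_width'],r.as_quat())
E
```

```text
[ 0.64086129 -0.07536397  0.12646999] [-0.29   0.693  1.471 -0.     0.982  2.39 ] [-4.45258129  0.15558199  6.11663645] [ 0.04565914  0.91902766 -0.03633668] 0.013431739195842453 [ 8.50144699e-01 -5.26545280e-01 -1.92994845e-03  5.78874250e-04]
```

apply_moves(
  series=[
    [0,0,0,0,0,0,0.45],
    [0,0,0,0,0,0,0.45],
    [0,0,0,0,0,0,0.45],
    [0,0,-3,0,0,0,0.45],
    [0,0,-6,0,0,0,0.45],
  ],
)

```text
time: 6.53
position: [0.6412, -0.0753, 0.1838]
tool_rot: [0.85, -0.527, -0.003, 0.001]
ft_force: [1.4, 1.0, 0.3]
grip_width: 0.0364
```

apply_moves(
  series=[
    [0,0,0,0,0,-7,0.45],
    [0,0,0,0,0,-14,0.45],
    [0,0,0,0,0,-21,0.45],
    [0,0,0,0,0,-28,0.45],
    [0,0,0,0,0,-35,0.45],
  ],
)

```text
time: 6.95
position: [0.6429, -0.0757, 0.1856]
tool_rot: [0.97, -0.244, 0.0, -0.0]
ft_force: [-0.2, -0.1, -0.6]
grip_width: 0.0392
```

apply_moves(
  series=[
    [0,0,0,0,0,-7,0.45],
    [0,0,0,0,0,-14,0.45],
    [0,0,0,0,0,-21,0.45],
    [0,0,0,0,0,-28,0.45],
    [0,0,0,0,0,-35,0.45],
  ],
)

```text
time: 7.37
position: [0.6429, -0.0757, 0.1854]
tool_rot: [0.998, 0.059, 0.0, -0.0]
ft_force: [0.8, -0.4, -0.5]
grip_width: 0.0392
```

apply_moves(
  series=[
    [0,0,0,0,0,-7,0.45],
    [0,0,0,0,0,-14,0.45],
    [0,0,0,0,0,-21,0.45],
    [0,0,0,0,0,-28,0.45],
    [0,0,0,0,0,-35,0.45],
  ],
)

```text
time: 7.78
position: [0.6429, -0.0757, 0.1854]
tool_rot: [0.934, 0.357, 0.0, -0.0]
ft_force: [-0.0, 0.3, -0.0]
grip_width: 0.0391
```

apply_moves(
  series=[
    [0,0,0,0,0,-7,0.45],
    [0,0,0,0,0,-14,0.45],
    [0,0,0,0,0,-21,0.45],
    [0,0,0,0,0,-28,0.45],
    [0,0,0,0,0,-35,0.45],
  ],
)

```text
time: 8.2
position: [0.6429, -0.0757, 0.1854]
tool_rot: [0.784, 0.621, 0.0, -0.0]
ft_force: [-0.3, -0.3, 0.3]
grip_width: 0.0395
```

apply_moves(
  series=[
    [0,0,0,0,0,-7,0.45],
    [0,0,0,0,0,-10.5,0.45],
    [0,0,0,0,0,-10.5,0.45],
  ],
)

```text
time: 8.45
position: [0.6428, -0.0757, 0.1854]
tool_rot: [0.725, 0.688, 0.0, -0.0]
ft_force: [0.3, -0.7, 0.1]
grip_width: 0.0395
```

```bash
python3 - <<'E'
from h import *
p,r,o=pose(); print(p,o['q'].round(3),o['grip_width'])
print(delta([.6454,-.002,.103],down(np.radians(-3))))
im=snap("scene","s2",(310,190,450,300),5)
E
```

```text
[ 0.64281403 -0.07573142  0.18540452] [-0.29   0.62   1.426  0.     1.095 -0.238] 0.03952407626940596
[ 7.37 -0.13  8.24  0.01 -0.02  0.01]
```

View pics/s2.png

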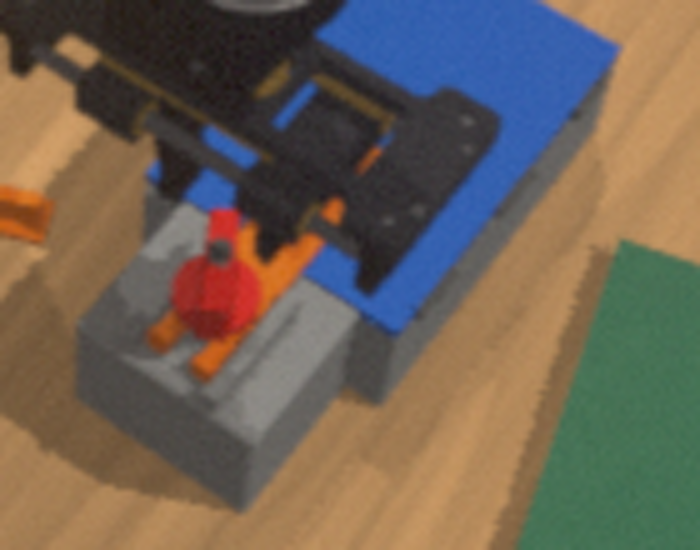

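apply_moves(
  series=[
    [3.7,0,0,0,0,0,0.45],
    [7.4,-0.1,0,0,0,0,0.45],
    [7.4,-0.1,3,0,0,0,0.45],
    [7.4,-0.1,6,0,0,0,0.45],
    [7.4,-0.1,8.2,0,0,0,0.45],
  ],
)

```text
time: 8.92
position: [0.6451, -0.0007, 0.1021]
tool_rot: [0.726, 0.688, -0.0, -0.0]
ft_force: [-0.0, -0.6, -0.7]
grip_width: 0.039
```

apply_moves(
  series=[
    [0,0,0,0,0,0,0.45],
    [0,0,0,0,0,0,0],
    [0,0,0,0,0,0,0],
    [0,0,0,0,0,0,0],
    [0,0,0,0,0,0,0],
  ],
  newtons=30,
)

```text
time: 9.33
position: [0.6469, -0.0023, 0.1056]
tool_rot: [0.726, 0.688, 0.001, 0.001]
ft_force: [-0.1, 0.0, -0.2]
grip_width: 0.0201
```

```bash
python3 - <<'E'
from h import *
p,r,o=pose(); print(p,o['q'].round(3),o['grip_width'],o['ft_force'],o['moment'])
E
```

```text
[ 0.64685382 -0.00227754  0.10557328] [-0.176  0.721  1.484  0.     0.934 -0.122] 0.02006625418697955 [-0.13929473  0.00380087 -0.16755228] [-0.1229801   0.07042881 -0.01887825]
```

apply_moves(
  series=[
    [0,0,0,0,0,0,0],
    [0,0,0,0,0,0,0],
    [0,0,0,0,0,0,0],
  ],
)

```text
time: 9.58
position: [0.6462, -0.0021, 0.1051]
tool_rot: [0.726, 0.688, 0.001, 0.001]
ft_force: [-0.9, -0.2, 5.6]
grip_width: 0.0116
```

apply_moves(
  series=[
    [1,0,0,0,0,0,0],
    [2,0,0,0,0,0,0],
    [3,0,0,0,0,0,0],
    [4,0,0,0,0,0,0],
    [5,0,0,0,0,0,0],
  ],
)

```text
time: 10.0
position: [0.6496, 0.0476, 0.1051]
tool_rot: [0.725, 0.688, 0.001, 0.002]
ft_force: [-0.2, -3.1, 6.0]
grip_width: 0.0116
```

```bash
python3 - <<'E'
from h import *
p,r,o=pose(); print(p,o['q'].round(3),o['grip_width'],o['ft_force'],o['moment'])
E
```

```text
[0.64955846 0.04763796 0.10506391] [-0.097  0.727  1.471 -0.002  0.94  -0.044] 0.011615814748612 [-0.15476805 -3.13267084  5.96997923] [-0.65063492  0.19825705  0.04401144]
```

apply_moves(
  series=[
    [1,0,0,0,0,0,0],
    [2,0,0,0,0,0,0],
    [3,0,0,0,0,0,0],
    [3.5,0,0,0,0,0,0],
    [3.5,0,-1,0,0,0,0],
  ],
)

```text
time: 10.42
position: [0.6489, 0.0844, 0.1125]
tool_rot: [0.725, 0.689, -0.001, -0.001]
ft_force: [-0.4, -0.4, -2.2]
grip_width: 0.0111
```

apply_moves(
  series=[
    [0,0,-2,0,0,0,0],
    [0,0,-5,0,0,0,0],
    [0,0,-8,0,0,0,0],
    [0,0,-8,0,0,0,0],
  ],
)

```text
time: 10.75
position: [0.6537, 0.0833, 0.2003]
tool_rot: [0.726, 0.688, 0.004, 0.004]
ft_force: [1.0, 0.2, -0.7]
grip_width: 0.0115
```

```bash
python3 - <<'E'
from h import *
p,r,o=pose(); print(p,o['q'].round(3),o['grip_width'],o['ft_force'],o['moment'])
print(delta([.5026,.3248,.037],down(np.radians(-84.7))))
E
```

```text
[0.65368126 0.08331775 0.20026757] [-4.300e-02  6.140e-01  1.391e+00  1.000e-03  1.125e+00  1.000e-02] 0.011472064483203804 [ 0.95930508  0.20640063 -0.66119008] [-0.0985987  -0.02633423 -0.01303977]
[ 23.3  -16.55  16.15   0.52  -0.52  81.67]
```

apply_moves(
  series=[
    [3.3,-2.3,0,0,0,0,0],
    [6.6,-4.7,0,0,0,0,0],
    [9.9,-7,0,0,0,0,0],
    [13.2,-9.4,0,0,0,0,0],
    [16.5,-11.7,0,0,0,0,0],
  ],
)

```text
time: 11.17
position: [0.5399, 0.2552, 0.1932]
tool_rot: [0.726, 0.688, -0.001, -0.001]
ft_force: [0.2, 0.9, -0.9]
grip_width: 0.0124
```

apply_moves(
  series=[
    [3.3,-2.3,0,0,0,0,0],
    [6.8,-4.8,0,0,0,0,0],
    [6.8,-4.8,3,0,0,7,0],
    [6.8,-4.8,6,0,0,14,0],
    [6.8,-4.8,6,0,0,21,0],
  ],
)

```text
time: 11.58
position: [0.4925, 0.324, 0.1283]
tool_rot: [0.84, 0.543, -0.006, -0.001]
ft_force: [-1.0, 0.1, -1.3]
grip_width: 0.0117
```

apply_moves(
  series=[
    [0,0,0,0,0,7,0],
    [0,0,0,0,0,14,0],
    [0,0,0,0,0,21,0],
    [0,0,0,0,0,28,0],
    [0,0,0,0,0,35,0],
  ],
)

```text
time: 12.0
position: [0.4969, 0.3243, 0.1331]
tool_rot: [0.965, 0.264, -0.001, -0.0]
ft_force: [1.2, 0.1, -0.7]
grip_width: 0.0116
```

apply_moves(
  series=[
    [0,0,0,0,0,7,0],
    [0,0,0,0,0,14,0],
    [0,0,0,0,0,21,0],
    [0,0,0,0,0,25.7,0],
    [0,0,0,0,0,25.7,0],
  ],
)

```text
time: 12.42
position: [0.497, 0.3243, 0.1332]
tool_rot: [0.999, 0.045, -0.001, 0.0]
ft_force: [0.2, 0.0, -0.3]
grip_width: 0.0117
```

```bash
python3 - <<'E'
from h import *
p,r,o=pose(); print(p,o['q'].round(3),o['grip_width'],o['ft_force'],o['moment'])
print(delta([.5026,.3248,.037],down(np.radians(-84.7))))
snap("scene","s3",(300,60,480,280),3)
E
```

```text
[0.49700328 0.32427862 0.13320273] [0.39  0.626 1.607 0.    0.91  1.87 ] 0.011655052779099073 [ 0.21190455  0.03187311 -0.2832326 ] [-0.06301378  0.10175025 -0.01546904]
[ 0.58 -0.    9.62  0.    0.08 -0.12]
```

View pics/s3.png

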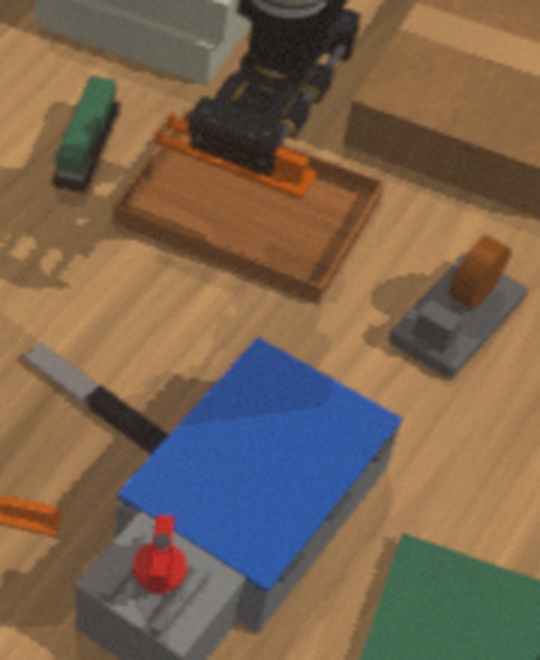

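apply_moves(
  series=[
    [0.6,0,3,0,0,0,0],
    [0.6,0,6,0,0,0,0],
    [0.6,0,8.5,0,0,0,0],
    [0.6,0,9.5,0,0,0,0],
    [0.6,0,9.7,0,0,0,0],
  ],
)

```text
time: 12.88
position: [0.5024, 0.3245, 0.0349]
tool_rot: [0.999, 0.047, -0.002, 0.001]
ft_force: [-0.6, 0.0, -1.8]
grip_width: 0.0117
```

apply_moves(
  series=[
    [0,0,0,0,0,0,0],
    [0,0,0,0,0,0,0.35],
    [0,0,0,0,0,0,0.35],
    [0,0,0,0,0,0,0.35],
    [0,0,-2,0,0,0,0.35],
  ],
)

```text
time: 13.3
position: [0.5017, 0.3241, 0.0549]
tool_rot: [0.999, 0.046, -0.003, 0.001]
ft_force: [0.0, 0.6, 0.0]
grip_width: 0.0278
```

apply_moves(
  series=[
    [0,0,-4,0,0,7,0.45],
    [0,0,-8,0,0,14,0.45],
    [0,0,-8,0,0,14.6,0.45],
    [0,0,-8,0,0,14.6,0.45],
  ],
)

```text
time: 13.63
position: [0.5058, 0.3259, 0.1405]
tool_rot: [0.997, -0.081, 0.004, -0.002]
ft_force: [-0.5, 0.4, -0.4]
grip_width: 0.0385
```

```bash
cat > look.py <<'E'
from h import *
def sub(m,b):
    k=np.zeros_like(m);k[b[1]:b[3],b[0]:b[2]]=m[b[1]:b[3],b[0]:b[2]];return k
def opener(im,b=(270,190,330,255)):
    H=cv2.cvtColor(im,cv2.COLOR_RGB2HSV)
    for nm,lo,hi,z in(("handle",(0,0,0),(180,255,60),.016),("blade",(0,0,90),(180,60,255),.0095)):
        for c in blobs(sub(cv2.inRange(H,lo,hi),b),20)[:2]: print(nm,rect("top",c,z))
E
python3 - <<'E'
from look import *
p,r,o=pose(); print(p,o['q'].round(3),o['grip_width'],o['ft_force'])
print(delta([.4937,.0808,.06],down(np.radians(-99.3))))
im=snap("top","t4"); opener(im)
for c in blobs(hsvmask(im,6,16,190,90),12)[:4]: print(c.reshape(-1,2).mean(0),rect("top",c,.02))
E
```

```text
[0.50575698 0.32593802 0.14048685] [0.387 0.622 1.588 0.    0.924 2.12 ] 0.03850883714529794 [-0.54655497  0.35276669 -0.44385018]
[ 2.710e+00  2.442e+01  7.960e+00 -2.500e-01 -4.000e-01  1.000e-02]
handle [520.7  77.4  88.5  20.6  -8.5]
blade [439.2  90.2  72.8  21.4  -8.6]
[388.88888889 227.34567901] [ 442.7 -206.5  105.4   24.3  -22.7]
[342.87804878 221.84146341] [473.6 -57.4 105.3  24.4  20. ]
[228.41573034 231.96629213] [449.1 318.2  97.3  35.6   5.9]
[208.79487179 149.66666667] [724.5 385.7  51.5  24.3  82.2]
```

apply_moves(
  series=[
    [0.5,4,0,0,0,0,0.45],
    [1,8,0,0,0,0,0.45],
    [1.5,12,1,0,0,0,0.45],
    [2,16,2,0,0,0,0.45],
    [2.4,20,3,0,0,0,0.45],
  ],
)

```text
time: 14.1
position: [0.4935, 0.1222, 0.1054]
tool_rot: [0.997, -0.08, -0.001, 0.0]
ft_force: [0.5, -0.6, 0.5]
grip_width: 0.0393
```

apply_moves(
  series=[
    [0,4,1,0,0,0,0.45],
    [0,4.4,4,0,0,0,0.45],
    [0,4.4,5,0,0,0,0.45],
    [0,4.4,5,0,0,0,0.45],
    [0,4.4,5,0,0,0,0.45],
  ],
)

```text
time: 14.52
position: [0.4868, 0.0811, 0.0558]
tool_rot: [0.997, -0.081, -0.002, -0.0]
ft_force: [1.3, -0.3, 0.8]
grip_width: 0.039
```

```bash
python3 - <<'E'
from h import *
p,r,o=pose(); print(p,o['q'].round(3),o['grip_width'],o['ft_force'])
print(delta([.4937,.0808,.021],down(np.radians(-99))))
E
```

```text
[0.4868077  0.08107861 0.05577007] [-0.062  0.674  1.899  0.     0.572  1.67 ] 0.039018141250824895 [ 1.33456256 -0.29357605  0.76813415]
[ 0.7  -0.08  3.47  0.01  0.18 -0.27]
```

apply_moves(
  series=[
    [0.7,-0.1,1.5,0,0,0,0.45],
    [0.7,-0.1,2.5,0,0,0,0.45],
    [0.7,-0.1,3.2,0,0,0,0.45],
    [0.7,-0.1,3.2,0,0,0,0.45],
  ],
)

```text
time: 14.85
position: [0.4939, 0.0812, 0.0239]
tool_rot: [0.997, -0.08, -0.001, 0.0]
ft_force: [-0.4, -0.1, 0.6]
grip_width: 0.0393
```

apply_moves(
  series=[
    [0,0,0,0,0,0,0],
    [0,0,0,0,0,0,0],
    [0,0,0,0,0,0,0],
    [0,0,0,0,0,0,0],
    [0,0,0,0,0,0,0],
  ],
  newtons=55,
)

```text
time: 15.27
position: [0.495, 0.0802, 0.0252]
tool_rot: [0.997, -0.082, 0.0, -0.0]
ft_force: [0.8, 0.5, 2.0]
grip_width: 0.0192
```

apply_moves(
  series=[
    [0,0,-3,0,0,0,0],
    [0,0,-6,0,0,0,0],
    [0,0,-9,0,0,-7,0],
    [0,0,-12,0,0,-14,0],
    [0,0,-12,0,0,-21,0],
  ],
)

```text
time: 15.68
position: [0.498, 0.08, 0.1497]
tool_rot: [0.994, 0.105, 0.005, 0.001]
ft_force: [0.5, 0.2, -1.4]
grip_width: 0.0193
```

```bash
python3 - <<'E'
from h import *
p,r,o=pose(); print(p,o['q'].round(3),o['grip_width'],o['ft_force'],o['moment'])
E
```

```text
[0.49797864 0.0800077  0.14970049] [-0.063  0.504  1.828  0.     0.799  1.298] 0.019330177787007737 [ 0.51385304  0.17995335 -1.35832145] [-0.04787147  0.10145606  0.02320701]
```

apply_moves(
  series=[
    [0,0,0,0,0,-7,0],
    [0,0,0,0,0,-14,0],
    [0,0,0,0,0,-21,0],
    [0,0,0,0,0,-28,0],
    [0,0,0,0,0,-35,0],
  ],
)

```text
time: 16.1
position: [0.4944, 0.0801, 0.1447]
tool_rot: [0.917, 0.399, -0.0, -0.0]
ft_force: [0.6, -1.0, -1.1]
grip_width: 0.0195
```

apply_moves(
  series=[
    [0,0,0,0,0,-7,0],
    [0,0,0,0,0,-14,0],
    [0,0,0,0,0,-21,0],
    [0,0,0,0,0,-28,0],
    [0,0,0,0,0,-35,0],
  ],
)

```text
time: 16.52
position: [0.4944, 0.08, 0.1446]
tool_rot: [0.755, 0.656, -0.0, -0.0]
ft_force: [0.4, -0.7, -2.0]
grip_width: 0.0193
```

apply_moves(
  series=[
    [0,0,0,0,0,-7,0],
    [0,0,0,0,0,-14,0],
    [0,0,0,0,0,-21,0],
    [0,0,0,0,0,-28,0],
    [0,0,0,0,0,-35,0],
  ],
)

```text
time: 16.93
position: [0.4944, 0.08, 0.1446]
tool_rot: [0.522, 0.853, -0.0, -0.0]
ft_force: [0.4, -0.2, -1.0]
grip_width: 0.0192
```

apply_moves(
  series=[
    [0,0,0,0,0,-7,0],
    [0,0,0,0,0,-14,0],
    [0,0,0,0,0,-21,0],
    [0,0,0,0,0,-28,0],
    [0,0,0,0,0,-35,0],
  ],
)

```text
time: 17.35
position: [0.4944, 0.08, 0.1446]
tool_rot: [0.242, 0.97, -0.0, -0.0]
ft_force: [0.2, 0.1, -0.8]
grip_width: 0.0194
```

apply_moves(
  series=[
    [0,0,0,0,0,-7,0],
    [0,0,0,0,0,-14,0],
    [0,0,0,0,0,-21,0],
    [0,0,0,0,0,-25.3,0],
    [0,0,0,0,0,-25.3,0],
  ],
)

```text
time: 17.77
position: [0.4945, 0.08, 0.1446]
tool_rot: [0.026, 1.0, -0.0, -0.0]
ft_force: [-0.3, -0.1, -0.9]
grip_width: 0.0192
```

```bash
python3 - <<'E'
from h import *
p,r,o=pose(); print(p,o['q'].round(3),o['grip_width'],o['ft_force'],r.as_matrix().round(3))
O=np.array([.651,.069]);y=np.radians(-3);M=np.array([[np.cos(y),-np.sin(y)],[np.sin(y),np.cos(y)]])
# pre-insertion: tip 20 mm ahead of slot mouth (station x -73)
q=O+M@np.array([-.073-.020-.0935,0.]); print(q,delta([*q,.0615+.0165],down(np.pi/2+y)))
snap("scene","s5",(280,130,460,270),4)
im=robot.camera("top")
H=cv2.cvtColor(im,cv2.COLOR_RGB2HSV)
cv2.imwrite("pics/t5.png",cv2.resize(im[120:260,240:400],None,fx=4,fy=4,interpolation=2)[:,:,::-1])
E
```

```text
[0.49446744 0.08002479 0.14464904] [-0.063  0.513  1.833 -0.     0.797 -1.582] 0.01919267584679534 [-0.34870865 -0.10876415 -0.89326597] [[-0.999  0.052 -0.   ]
 [ 0.052  0.999 -0.   ]
 [ 0.    -0.    -1.   ]]
[0.46475559 0.07876066] [ 2.96 -0.28  6.67 -0.   -0.02  0.02]
```

View pics/s5.png

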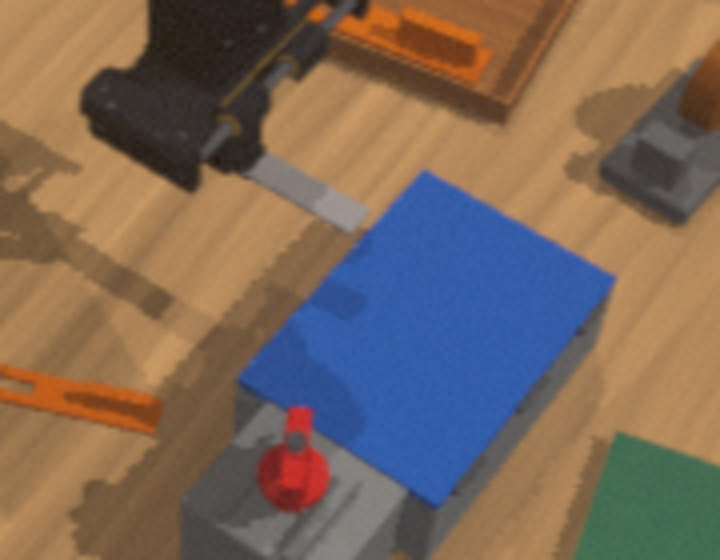

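apply_moves(
  series=[
    [1.5,-0.1,0,0,0,0,0],
    [3,-0.3,0,0,0,0,0],
    [3,-0.3,3,0,0,0,0],
    [3,-0.3,6,0,0,0,0],
    [3,-0.3,6.7,0,0,0,0],
  ],
)

```text
time: 18.28
position: [0.4626, 0.0788, 0.0751]
tool_rot: [0.027, 1.0, 0.0, -0.003]
ft_force: [-1.3, 0.3, -1.5]
grip_width: 0.0191
```

apply_moves(
  series=[
    [0,0,0,0,0,0,0],
    [0,0,0,0,0,0,0],
    [0,0,0,0,0,0,0],
  ],
)

```text
time: 18.53
position: [0.4657, 0.0787, 0.0786]
tool_rot: [0.027, 1.0, -0.0, 0.001]
ft_force: [0.1, 0.3, -1.1]
grip_width: 0.0193
```

```bash
python3 - <<'E'
from h import *
d=np.array([.9986,-.0523,0])
print("pred tip crop scene",(proj("scene",np.array([.4945,.080,.1446-.0165])+.0935*d)-[280,130])*4)
p,r,o=pose(); print(p,o['ft_force'],o['grip_width'])
tip=p+.0935*d-[0,0,.0165]; print("tip",tip,proj("scene",tip),proj("top",tip))
im=snap("scene","s6",(300,150,400,250),6)
E
```

```text
pred tip crop scene [[354.36549494 218.2463652 ]]
[0.46567076 0.07868865 0.07861095] [ 0.09108632  0.28690334 -1.09399767] 0.01926874906718238
tip [0.55903986 0.0737986  0.06211095] [[356.47391469 195.87997759]] [[301.17754955 192.71266714]]
```

View pics/s6.png

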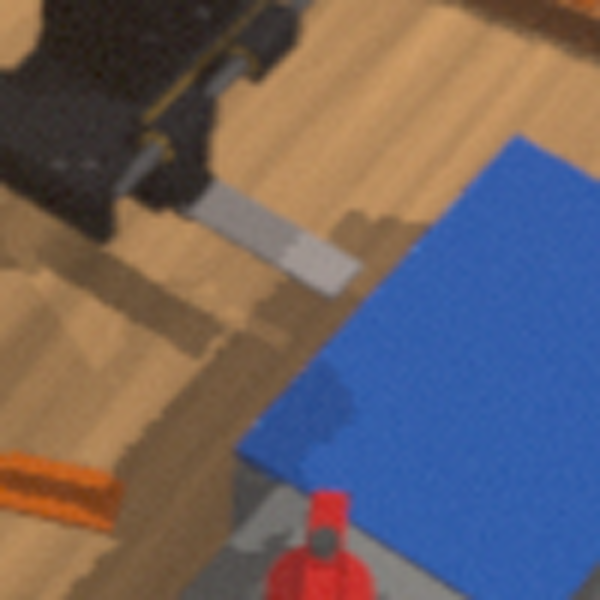

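apply_moves(
  series=[
    [-1,0,0,0,0,0,0],
    [-2,0,0,0,0,0,0],
    [-2.6,0,0,0,0,0,0],
    [-3.1,0,0,0,0,0,0],
    [-3.1,0,0,0,0,0,0],
  ],
)

```text
time: 19.0
position: [0.4967, 0.077, 0.0778]
tool_rot: [0.027, 1.0, -0.0, 0.0]
ft_force: [-0.0, -0.3, -0.5]
grip_width: 0.019
```

```bash
python3 - <<'E'
from h import *
p,r,o=pose(); print(p,o['ft_force'],o['moment'],o['grip_width'])
# arc plan: tip contact follows circle about hinge (station x .069,z .066), tip r; offsets of TCP in cm (tool x=-stn x, tool z=-up)
O=np.array([.651,.069]); 
r=.130
for th in np.arange(0,1.5,.1):
    print(round(th,1), np.round([-(r*(1-np.cos(th)))*100, -r*np.sin(th)*100],2))
E
```

```text
[0.49668255 0.07700472 0.0777563 ] [-0.01466708 -0.31069295 -0.47470949] [ 0.01070601  0.01620565 -0.00444237] 0.019038727792305463
0.0 [-0. -0.]
0.1 [-0.06 -1.3 ]
0.2 [-0.26 -2.58]
0.3 [-0.58 -3.84]
0.4 [-1.03 -5.06]
0.5 [-1.59 -6.23]
0.6 [-2.27 -7.34]
0.7 [-3.06 -8.37]
0.8 [-3.94 -9.33]
0.9 [ -4.92 -10.18]
1.0 [ -5.98 -10.94]
1.1 [ -7.1  -11.59]
1.2 [ -8.29 -12.12]
1.3 [ -9.52 -12.53]
1.4 [-10.79 -12.81]
```

apply_moves(
  series=[
    [0,0,-0.7,0,0,0,0],
    [-0.1,0,-1.4,0,0,0,0],
    [-0.2,0,-2,0,0,0,0],
    [-0.3,0,-2.6,0,0,0,0],
    [-0.4,0,-3.2,0,0,0,0],
  ],
)

```text
time: 19.42
position: [0.4986, 0.077, 0.1102]
tool_rot: [0.026, 1.0, 0.0, -0.001]
ft_force: [-1.5, 0.0, -3.5]
grip_width: 0.0191
```

apply_moves(
  series=[
    [0,0,0,0,0,0,0],
    [0,0,0,0,0,0,0],
  ],
)

```text
time: 19.58
position: [0.5001, 0.0769, 0.1103]
tool_rot: [0.026, 1.0, -0.0, 0.001]
ft_force: [-0.0, 0.6, -1.3]
grip_width: 0.019
```

```bash
python3 - <<'E'
from h import *
p,r,o=pose(); print(p,o['ft_force'],o['moment'],o['grip_width'])
snap("scene","s7",(300,130,460,270),5)
E
```

```text
[0.50007752 0.07690212 0.11028518] [-0.03424909  0.64342408 -1.29432326] [0.01934196 0.19858662 0.01633943] 0.018960793063732773
```

View pics/s7.png

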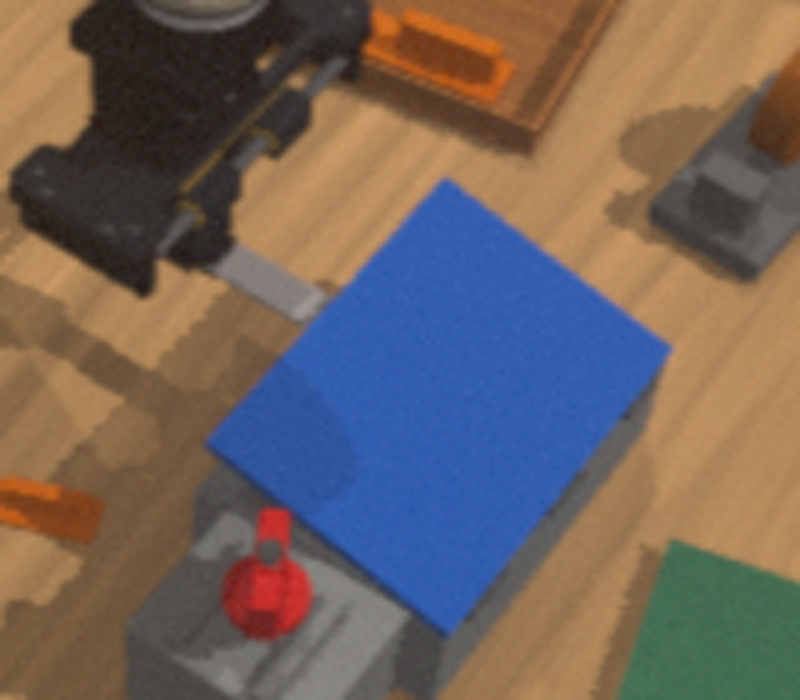

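apply_moves(
  series=[
    [-0.2,0,-0.6,0,0,0,0],
    [-0.6,0,-1.9,0,0,0,0],
    [-1.2,0,-3,0,0,0,0],
    [-1.9,0,-4.1,0,0,0,0],
    [-2.7,0,-5.2,0,0,0,0],
  ],
)

```text
time: 20.05
position: [0.5254, 0.0756, 0.1619]
tool_rot: [0.026, 1.0, 0.0, -0.002]
ft_force: [-2.4, 0.6, -2.8]
grip_width: 0.0195
```

apply_moves(
  series=[
    [-0.9,0,-1,0,0,0,0],
    [-1.9,0,-1.8,0,0,0,0],
    [-2.9,0,-2.6,0,0,0,0],
    [-4,0,-3.2,0,0,0,0],
    [-5.2,0,-3.7,0,0,0,0],
  ],
)

```text
time: 20.47
position: [0.5783, 0.0727, 0.1993]
tool_rot: [0.026, 1.0, -0.0, -0.001]
ft_force: [-1.1, 0.0, -1.4]
grip_width: 0.019
```

apply_moves(
  series=[
    [-1.2,0,-0.4,0,0,0,0],
    [-2.5,0,-0.6,0,0,0,0],
    [-3.7,0,-0.7,0,0,0,0],
    [-4.5,0,-0.7,0,0,0,0],
    [-4.5,0,-0.7,0,0,0,0],
  ],
)

```text
time: 20.88
position: [0.6254, 0.07, 0.206]
tool_rot: [0.027, 1.0, -0.0, 0.001]
ft_force: [0.7, 0.9, -1.9]
grip_width: 0.0197
```

```bash
python3 - <<'E'
from h import *
p,r,o=pose(); print(p,o['ft_force'],o['moment'],o['grip_width'])
snap("scene","s8",(280,110,480,290),4)
E
```

```text
[0.62544034 0.0700243  0.20601324] [ 0.68183235  0.85296891 -1.9193546 ] [ 0.0484714  -0.07139403  0.07667216] 0.019686667599995548
```

View pics/s8.png

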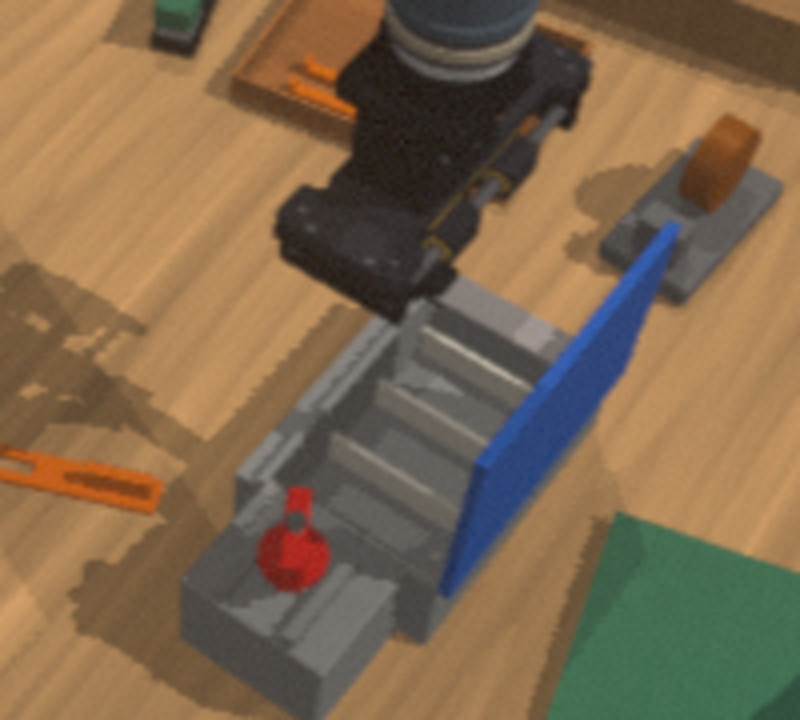

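```bash
python3 - <<'E'
from h import *
print(delta([.4565,.3989,.10],down(np.radians(95.3))))
E
```

```text
[ 1.853e+01  3.194e+01  1.055e+01 -1.000e-02  9.000e-02 -8.350e+00]
```

apply_moves(
  series=[
    [4,0,0,0,0,0,0],
    [5.6,3.5,0,0,0,0,0],
    [7.2,7,0,0,0,0,0],
    [8.8,10.5,0,0,0,0,0],
    [10.4,14,0,0,0,0,0],
  ],
)

```text
time: 21.35
position: [0.5258, 0.2166, 0.2058]
tool_rot: [0.027, 1.0, 0.0, 0.0]
ft_force: [0.8, -0.4, -0.3]
grip_width: 0.0192
```

apply_moves(
  series=[
    [1.6,3.6,0,0,0,0,0],
    [3.2,7.2,0,0,0,0,0],
    [4.8,10.8,0,0,0,0,0],
    [6.4,14.4,0,0,0,0,0],
    [8.1,18,0,0,0,0,0],
  ],
)

```text
time: 21.77
position: [0.4544, 0.4012, 0.2058]
tool_rot: [0.026, 1.0, 0.0, 0.0]
ft_force: [1.3, -0.6, -1.1]
grip_width: 0.0192
```

apply_moves(
  series=[
    [0,0,3,0,0,-4.2,0],
    [0,0,6,0,0,-8.3,0],
    [0,0,9,0,0,-8.3,0],
    [0,0,10,0,0,-8.3,0],
    [0,0,10,0,0,-8.3,0],
  ],
)

```text
time: 22.18
position: [0.4534, 0.3984, 0.1029]
tool_rot: [-0.046, 0.999, -0.002, -0.003]
ft_force: [-0.7, -0.1, -1.2]
grip_width: 0.0192
```

```bash
python3 - <<'E'
from h import *
p,r,o=pose(); print(p,o['ft_force'],o['grip_width'])
print(delta([.4565,.3989,.0295],down(np.radians(95.3))))
E
```

```text
[0.45335483 0.39837929 0.102868  ] [-0.66241377 -0.13567915 -1.24699581] 0.019180149965546112
[-0.36  0.04  7.33 -0.17 -0.35 -0.04]
```

apply_moves(
  series=[
    [0,0,3,0,0,0,0],
    [0,0,6,0,0,0,0],
    [0,0,7,0,0,0,0],
    [0,0,7.6,0,0,0,0],
    [0,0,7.6,0,0,0,0],
  ],
)

```text
time: 22.6
position: [0.4563, 0.3998, 0.0304]
tool_rot: [-0.046, 0.999, 0.0, 0.0]
ft_force: [-0.4, -0.1, -0.9]
grip_width: 0.0193
```

apply_moves(
  series=[
    [0,0,0,0,0,0,0.4],
    [0,0,0,0,0,0,0.4],
    [0,0,0,0,0,0,0.4],
    [0,0,-3,0,0,0,0.4],
    [0,0,-7,0,0,0,0.4],
  ],
)

```text
time: 23.02
position: [0.4535, 0.3983, 0.0979]
tool_rot: [-0.046, 0.999, -0.002, -0.003]
ft_force: [0.1, -0.2, -0.2]
grip_width: 0.0342
```

apply_moves(
  series=[
    [0,-4,-4,0,0,0,0.4],
    [0,-8,-8,0,0,0,0.4],
    [0,-12,-8,0,0,0,0.4],
    [0,-16,-8,0,0,0,0.4],
    [0,-20,-8,0,0,0,0.4],
  ],
)

```text
time: 23.43
position: [0.4734, 0.2182, 0.1818]
tool_rot: [-0.047, 0.999, 0.0, 0.003]
ft_force: [-0.1, 0.2, -0.8]
grip_width: 0.0348
```

```bash
python3 - <<'E'
from look import *
p,r,o=pose(); print(p,o['q'].round(3),o['ft_force'],o['grip_width'])
im=snap("top","t9",(170,120,470,290),2.6)
H=cv2.cvtColor(im,cv2.COLOR_RGB2HSV)
for k,b,hh in(("cb",(370,150,440,215),(105,125,130,60)),("cr",(395,195,460,260),(172,4,150,60))):
    m=sub(cv2.inRange(H,(0,0,140),(180,70,255))|hsvmask(im,*hh),b)
    for c in blobs(m,50)[:2]: print(k,rect("top",c,.035))
E
```

```text
[0.47340498 0.21823815 0.18180548] [ 0.217  0.472  1.756 -0.     0.907 -1.447] [-0.05338384  0.17803133 -0.84538576] 0.0348201422667655
cb [ 589.  -257.9   90.    40.   -27.3]
cr [ 442.7 -331.2   89.5   41.1  -19. ]
```

View pics/t9.png

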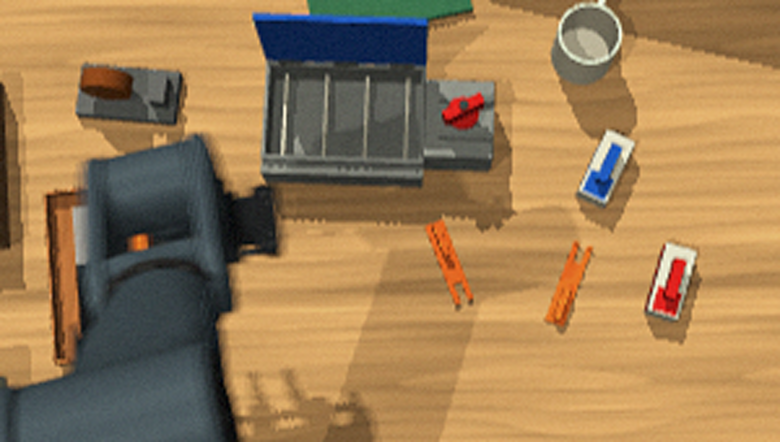

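```bash
cat >> h.py <<'E'
O=np.array([.651,.069]); YS=np.radians(-3)
def stn(x,y,z=0): 
    c,s=np.cos(YS),np.sin(YS); return np.array([O[0]+c*x-s*y,O[1]+s*x+c*y,z])
E
python3 - <<'E'
from h import *
top=robot.camera("top"); sc=robot.camera("scene")
for n,im in(("top",top),("scene",sc)):
  V=im.astype(int)[:,:,2]  # blue channel: white ribs bright
  for sx in(-.02,0.,.02):
    for y in(-.078,-.026,.026,.078):
        # sample along station y through the rib top, find the bright centroid
        t=np.arange(-.016,.0161,.0005); P=np.array([stn(sx,y+a,.03) for a in t]); uv=proj(n,P)
        v=cv2.remap(im[:,:,2].astype(np.float32),uv[:,:1].astype(np.float32),uv[:,1:].astype(np.float32),cv2.INTER_LINEAR).ravel()
        w=np.clip(v-np.percentile(v,60),0,None); print(n,sx,y,"off mm",round(1000*(w@t)/w.sum(),1),int(v.max()-v.min()),end="; ")
    print()
print(delta([.589,-.259,.16],down(np.radians(62.6))))
E
```

```text
top -0.02 -0.078 off mm 1.7 36; top -0.02 -0.026 off mm 1.6 46; top -0.02 0.026 off mm 4.3 45; top -0.02 0.078 off mm -2.2 103; 
top 0.0 -0.078 off mm 0.7 45; top 0.0 -0.026 off mm 4.0 64; top 0.0 0.026 off mm 2.7 57; top 0.0 0.078 off mm 1.4 156; 
top 0.02 -0.078 off mm 2.0 70; top 0.02 -0.026 off mm 2.7 60; top 0.02 0.026 off mm 1.9 55; top 0.02 0.078 off mm 0.9 152; 
scene -0.02 -0.078 off mm -4.3 55; scene -0.02 -0.026 off mm -3.0 21; scene -0.02 0.026 off mm 10.5 27; scene -0.02 0.078 off mm -0.7 67; 
scene 0.0 -0.078 off mm -9.8 19; scene 0.0 -0.026 off mm -1.0 35; scene 0.0 0.026 off mm 0.8 30; scene 0.0 0.078 off mm -0.8 72; 
scene 0.02 -0.078 off mm -9.1 11; scene 0.02 -0.026 off mm 0.8 31; scene 0.02 0.026 off mm 0.4 28; scene 0.02 0.078 off mm -0.7 63; 
[-7.440e+00 -4.839e+01  2.040e+00  4.000e-02  1.100e-01  3.235e+01]
```

apply_moves(
  series=[
    [-0.6,-4,0,0,0,0,0.45],
    [-1.2,-8,0,0,0,0,0.45],
    [-1.8,-12,0,0,0,0,0.45],
    [-2.4,-16,0,0,0,0,0.45],
    [-3,-20,0,0,0,0,0.45],
  ],
)

```text
time: 24.0
position: [0.5212, 0.0225, 0.1793]
tool_rot: [-0.047, 0.999, 0.0, 0.001]
ft_force: [1.3, 1.1, 0.3]
grip_width: 0.0393
```

apply_moves(
  series=[
    [-0.6,-4,0,0,0,0,0.45],
    [-1.2,-8,0,0,0,0,0.45],
    [-1.8,-12,0,0,0,0,0.45],
    [-2.4,-16,0,0,0,0,0.45],
    [-3,-20,0,0,0,0,0.45],
  ],
)

```text
time: 24.42
position: [0.5698, -0.1742, 0.1792]
tool_rot: [-0.047, 0.999, 0.0, 0.0]
ft_force: [0.3, 0.6, 0.5]
grip_width: 0.0393
```

apply_moves(
  series=[
    [-0.7,-4,0,0,0,6.5,0.45],
    [-1.4,-8.4,0,0,0,13,0.45],
    [-1.4,-8.4,1,0,0,19.5,0.45],
    [-1.4,-8.4,2,0,0,26,0.45],
    [-1.4,-8.4,2,0,0,32.3,0.45],
  ],
)

```text
time: 24.83
position: [0.5903, -0.2552, 0.1568]
tool_rot: [0.237, 0.972, 0.001, -0.001]
ft_force: [-0.4, -0.1, -0.5]
grip_width: 0.0389
```

apply_moves(
  series=[
    [0,0,0,0,0,0,0.45],
    [0,0,0,0,0,0,0.45],
  ],
)

```text
time: 25.0
position: [0.5912, -0.255, 0.1589]
tool_rot: [0.232, 0.973, 0.0, 0.0]
ft_force: [-0.1, -0.6, 0.5]
grip_width: 0.039
```

```bash
sed -i 's/O=np.array(\[.651,.069\])/O=np.array([.651,.070])/' h.py; python3 - <<'E'
from look import *
p,r,o=pose(); print(p,o['q'].round(3),o['ft_force'],o['grip_width'])
print(delta([.589,-.259,.057],down(np.radians(62.5))))
im=robot.camera("scene")
for c in blobs(sub(hsvmask(im,105,125,130,60),(230,260,330,360)),10)[:2]: print(c.reshape(-1,2).mean(0),rect("scene",c,.05))
E
```

```text
[ 0.59122951 -0.25496952  0.15891765] [-0.581  0.648  1.457  0.     1.037 -1.684] [-0.09975977 -0.59884108  0.4823148 ] 0.03898966987875509
[ 0.02 -0.46 10.19  0.02  0.02  0.71]
[283.49180328 306.29508197] [ 583.2 -260.3   62.2   24.2  -28.2]
```

apply_moves(
  series=[
    [0,-0.4,3,0,0,0.7,0.45],
    [0,-0.4,6,0,0,0.7,0.45],
    [0,-0.4,9,0,0,0.7,0.45],
    [0,-0.4,10.1,0,0,0.7,0.45],
    [0,-0.4,10.1,0,0,0.7,0.45],
  ],
)

```text
time: 25.47
position: [0.5878, -0.2585, 0.0561]
tool_rot: [0.239, 0.971, 0.001, -0.002]
ft_force: [0.1, 1.1, -0.1]
grip_width: 0.0394
```

apply_moves(
  series=[
    [0,0,0,0,0,0,0],
    [0,0,0,0,0,0,0],
    [0,0,0,0,0,0,0],
    [0,0,0,0,0,0,0],
    [0,0,0,0,0,0,0],
  ],
  newtons=35,
)

```text
time: 25.88
position: [0.589, -0.2599, 0.0589]
tool_rot: [0.239, 0.971, -0.0, 0.001]
ft_force: [-0.4, -1.3, -1.6]
grip_width: 0.0137
```

apply_moves(
  series=[
    [0,0,0,0,0,0,0],
    [0,0,-4,0,0,-6,0],
    [0,0,-8,0,0,-12,0],
    [0,0,-12,0,0,-18,0],
    [0,0,-14,0,0,-24.5,0],
  ],
)

```text
time: 26.3
position: [0.5904, -0.2607, 0.2028]
tool_rot: [0.026, 1.0, -0.002, 0.003]
ft_force: [0.4, 0.1, -0.7]
grip_width: 0.0133
```

apply_moves(
  series=[
    [0,0,0,0,0,0,0],
    [0,0,0,0,0,0,0],
  ],
)

```text
time: 26.47
position: [0.589, -0.2598, 0.1995]
tool_rot: [0.029, 1.0, -0.001, 0.001]
ft_force: [0.1, -0.3, -1.9]
grip_width: 0.0138
```

```bash
python3 - <<'E'
from look import *
p,r,o=pose(); print(p,o['q'].round(3),o['ft_force'],o['moment'],o['grip_width'])
print(delta(stn(.005,.052,.15),down(np.pi/2+YS)))
E
```

```text
[ 0.589014   -0.25983339  0.19946277] [-0.589  0.598  1.426  0.     1.114 -2.102] [ 0.13513701 -0.29609278 -1.91311562] [0.03799848 0.0186886  0.0109506 ] 0.013774844213926489
[-4.74 38.5   4.9  -0.08  0.15 -0.31]
```

apply_moves(
  series=[
    [-0.4,3.4,-2,0,0,0,0],
    [-0.9,7.3,-2,0,0,0,0],
    [-1.4,11.2,-2,0,0,0,0],
    [-1.9,15.1,-2,0,0,0,0],
    [-2.4,19,-2,0,0,0,0],
  ],
)

```text
time: 26.88
position: [0.6216, -0.0693, 0.2153]
tool_rot: [0.029, 1.0, 0.001, -0.003]
ft_force: [0.9, 1.6, -1.9]
grip_width: 0.0137
```

apply_moves(
  series=[
    [-0.5,3.9,0,0,0,0,0],
    [-1,7.8,0,0,0,0,0],
    [-1.5,11.7,0,0,0,0,0],
    [-1.9,15.6,0,0,0,0,0],
    [-2.3,19.5,0,0,0,-0.3,0],
  ],
)

```text
time: 27.3
position: [0.6556, 0.124, 0.2149]
tool_rot: [0.026, 1.0, -0.0, -0.003]
ft_force: [0.7, 0.3, 0.3]
grip_width: 0.0136
```

apply_moves(
  series=[
    [0,0,3,0,0,0,0],
    [0,0,6,0,0,0,0],
    [0,0,7,0,0,0,0],
    [0,0,7,0,0,0,0],
    [0,0,7,0,0,0,0],
  ],
)

```text
time: 27.72
position: [0.6563, 0.1216, 0.1462]
tool_rot: [0.026, 1.0, -0.0, -0.002]
ft_force: [1.0, -0.6, -0.6]
grip_width: 0.0141
```

```bash
python3 - <<'E'
from look import *
p,r,o=pose(); print(p,o['q'].round(3),o['ft_force'],o['moment'],o['grip_width'])
print(delta(stn(.005,.052,.065),down(np.pi/2+YS)))
snap("scene","s10",(310,110,450,270),5)
E
```

```text
[0.65628022 0.12163112 0.14622889] [ 0.016  0.694  1.397  0.     1.055 -1.502] [ 1.03244254 -0.6098596  -0.58845356] [ 0.00098351 -0.00772616 -0.00895949] 0.01414589079068572
[-0.27  0.02  8.12 -0.01 -0.22 -0.01]
```

View pics/s10.png

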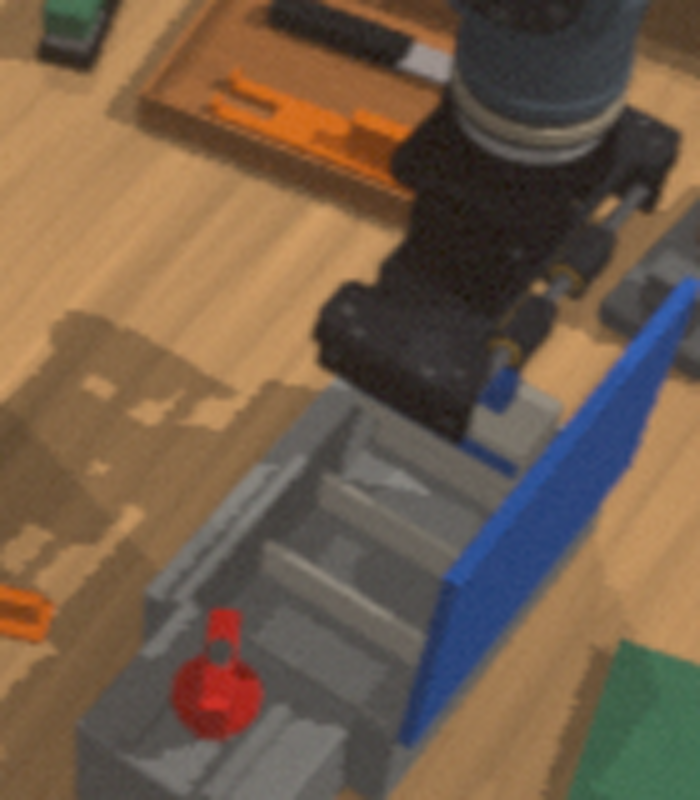

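apply_moves(
  series=[
    [-0.1,0,2,0,0,0,0],
    [-0.1,0,4,0,0,0,0],
    [-0.1,0,6,0,0,0,0],
    [-0.1,0,7.5,0,0,0,0],
    [-0.1,0,8.2,0,0,0,0],
  ],
)

```text
time: 28.18
position: [0.6584, 0.1212, 0.0657]
tool_rot: [0.026, 1.0, 0.0, 0.0]
ft_force: [0.2, -0.4, -1.0]
grip_width: 0.0135
```

apply_moves(
  series=[
    [0,0,0,0,0,0,0],
    [0,0,0,0,0,0,0],
    [0,0,0,0,0,0,0],
  ],
)

```text
time: 28.43
position: [0.6596, 0.1219, 0.0677]
tool_rot: [0.026, 1.0, 0.0, 0.002]
ft_force: [0.2, 0.6, -1.2]
grip_width: 0.0134
```

```bash
python3 - <<'E'
from look import *
p,r,o=pose(); print(p,o['q'].round(3),o['ft_force'],o['moment'],o['grip_width'])
print(delta(stn(.005,.052,.065),down(np.pi/2+YS)))
E
```

```text
[0.65959988 0.12187025 0.06773092] [ 0.016  0.798  1.433  0.     0.907 -1.503] [ 0.1566725   0.59693455 -1.23461718] [0.0415064  0.00779293 0.03841485] 0.01341645856198917
[ 0.09 -0.02  0.27  0.02  0.19  0.03]
```

apply_moves(
  series=[
    [0,0,0.3,0,0,0,0],
    [0,0,0.3,0,0,0,0.35],
    [0,0,0.3,0,0,0,0.35],
    [0,0,0.3,0,0,0,0.35],
    [0,0,0.3,0,0,0,0.35],
  ],
)

```text
time: 28.85
position: [0.6582, 0.1222, 0.0631]
tool_rot: [0.026, 1.0, 0.0, 0.0]
ft_force: [-1.1, 0.5, -0.2]
grip_width: 0.0283
```

apply_moves(
  series=[
    [0,0,-3,0,0,0,0.35],
    [0,0,-7,0,0,0,0.35],
    [0,0,-11,0,0,0,0.35],
    [0,0,-13,0,0,0,0.35],
    [0,0,-13,0,0,0,0.35],
  ],
)

```text
time: 29.27
position: [0.6619, 0.1224, 0.1996]
tool_rot: [0.025, 1.0, 0.0, 0.006]
ft_force: [0.3, -0.3, 0.8]
grip_width: 0.0304
```

apply_moves(
  series=[
    [1.8,-3.6,0,0,0,0,0.35],
    [3.6,-7.2,0,0,0,0,0.35],
    [5.4,-10.8,0,0,0,0,0.45],
    [7.2,-14.4,0,0,0,0,0.45],
    [9,-18,0,0,0,0,0.45],
  ],
)

```text
time: 29.68
position: [0.5574, -0.054, 0.1921]
tool_rot: [0.025, 1.0, 0.0, -0.001]
ft_force: [0.4, -0.6, -0.1]
grip_width: 0.0381
```

```bash
python3 - <<'E'
from look import *
p,r,o=pose(); print(p,o['q'].round(3),o['grip_width'])
im=robot.camera("top"); H=cv2.cvtColor(im,cv2.COLOR_RGB2HSV)
m=sub(cv2.inRange(H,(0,0,140),(180,70,255))|hsvmask(im,172,4,150,60),(395,195,460,260))
for c in blobs(m,50)[:2]: print("cr",rect("top",c,.035))
im=snap("scene","s11",(310,130,450,270),5)
for c in blobs(sub(hsvmask(im,105,125,130,60),(350,130,450,260)),10)[:4]: print(c.reshape(-1,2).mean(0),rect("scene",c,.055))
print(delta([.4428,-.332,.16],down(np.radians(71))))
print("expected fin top px",proj("scene",[stn(.005+d,.052,.061) for d in(-.025,0,.025)]))
E
```

```text
[ 0.55735892 -0.05395101  0.19208393] [-0.296  0.505  1.647 -0.     0.992 -1.816] 0.038071849437921315
cr [ 442.2 -331.3   90.4   41.2  -19.2]
[419.04278075 211.06417112] [708.3 137.5 322.9  36.9  87. ]
[396.84507042 203.15492958] [651.5 116.3  60.   28.6   1.6]
[  9.69 -28.08   3.26  -0.08  -0.25  15.74]
expected fin top px [[392.25851852 196.67436595]
 [400.78564802 201.61481773]
 [409.44710848 206.63309825]]
```

View pics/s11.png

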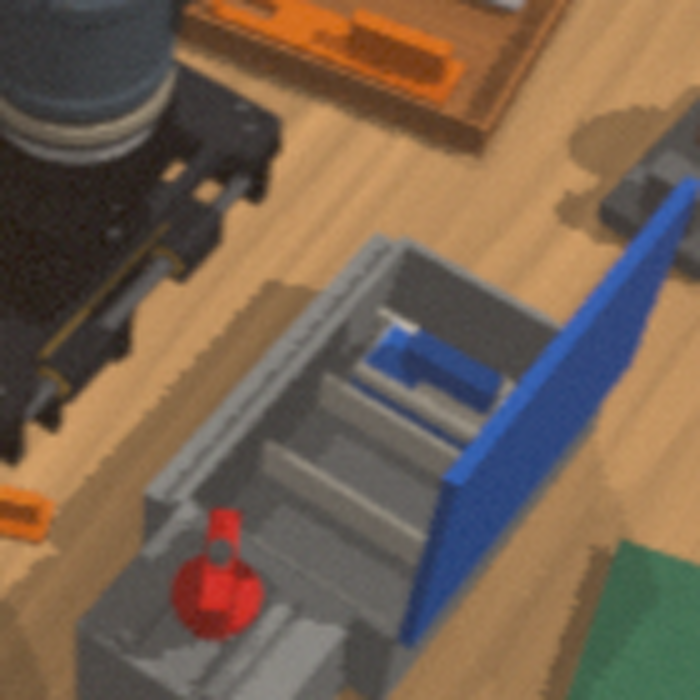

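apply_moves(
  series=[
    [1.3,-3.8,0,0,0,0,0.45],
    [2.6,-7.6,0,0,0,0,0.45],
    [3.9,-11.4,0,0,0,0,0.45],
    [5.2,-15.2,0,0,0,0,0.45],
    [6.5,-18.9,0,0,0,0,0.45],
  ],
)

```text
time: 30.2
position: [0.484, -0.2393, 0.1923]
tool_rot: [0.025, 1.0, 0.0, -0.0]
ft_force: [0.5, 0.4, -0.3]
grip_width: 0.0391
```

apply_moves(
  series=[
    [1.3,-3.7,0,0,0,0,0.45],
    [2.6,-7.4,0,0,0,0,0.45],
    [3.2,-9.2,2,0,0,5,0.45],
    [3.2,-9.2,5,0,0,10,0.45],
    [3.2,-9.2,5,0,0,15.7,0.45],
  ],
)

```text
time: 30.62
position: [0.4453, -0.3277, 0.138]
tool_rot: [0.166, 0.986, 0.003, -0.003]
ft_force: [-0.4, 1.1, -1.0]
grip_width: 0.039
```

apply_moves(
  series=[
    [0,0,0,0,0,0,0.45],
    [0,0,0,0,0,0,0.45],
    [0,0,0,0,0,0,0.45],
  ],
)

```text
time: 30.87
position: [0.4487, -0.3286, 0.1432]
tool_rot: [0.16, 0.987, -0.0, 0.0]
ft_force: [0.8, -0.3, 0.1]
grip_width: 0.0391
```

```bash
python3 - <<'E'
from look import *
p,r,o=pose(); print(p,o['q'].round(3),o['grip_width'])
im=robot.camera("scene")
for c in blobs(sub(hsvmask(im,172,4,150,60),(170,260,260,350)),10)[:2]: print(c.reshape(-1,2).mean(0),rect("scene",c,.05))
print(delta([.4425,-.332,.058],down(np.radians(71))))
E
```

```text
[ 0.44865803 -0.32862218  0.14320609] [-0.833  0.571  1.698  0.     0.872 -2.082] 0.03913024205181551
[209.72881356 297.        ] [ 437.6 -334.5   63.3   26.3  -20.7]
[ 0.5  -0.51  8.55 -0.04  0.09  0.52]
```

apply_moves(
  series=[
    [0.5,-0.5,3,0,0,0.5,0.45],
    [0.5,-0.5,6,0,0,0.5,0.45],
    [0.5,-0.5,8,0,0,0.5,0.45],
    [0.5,-0.5,8.5,0,0,0.5,0.45],
    [0.5,-0.5,8.5,0,0,0.5,0.45],
  ],
)

```text
time: 31.33
position: [0.4415, -0.3312, 0.0572]
tool_rot: [0.166, 0.986, 0.001, -0.001]
ft_force: [0.0, -0.1, 0.5]
grip_width: 0.0394
```

apply_moves(
  series=[
    [0,0,0,0,0,0,0],
    [0,0,0,0,0,0,0],
    [0,0,0,0,0,0,0],
    [0,0,0,0,0,0,0],
    [0,0,0,0,0,0,0],
  ],
  newtons=35,
)

```text
time: 31.75
position: [0.442, -0.3325, 0.0589]
tool_rot: [0.166, 0.986, -0.001, 0.001]
ft_force: [-0.6, -1.2, -1.0]
grip_width: 0.0137
```

apply_moves(
  series=[
    [0,0,0,0,0,0,0],
    [0,0,-4,0,0,-5,0],
    [0,0,-8,0,0,-10,0],
    [0,0,-12,0,0,-16,0],
    [0,0,-16,0,0,-16,0],
  ],
)

```text
time: 32.17
position: [0.441, -0.3313, 0.219]
tool_rot: [0.026, 1.0, 0.001, -0.001]
ft_force: [1.3, -1.0, -1.3]
grip_width: 0.0138
```

apply_moves(
  series=[
    [0,0,0,0,0,0,0],
    [0,0,0,0,0,0,0],
    [0,0,0,0,0,0,0],
  ],
)

```text
time: 32.42
position: [0.4408, -0.3311, 0.2174]
tool_rot: [0.027, 1.0, 0.001, -0.001]
ft_force: [0.1, 0.1, -1.8]
grip_width: 0.0138
```

```bash
python3 - <<'E'
from look import *
p,r,o=pose(); print(p,o['q'].round(3),o['ft_force'],o['grip_width'])
print(delta(stn(.005,0,.15),down(np.pi/2+YS)))
E
```

```text
[ 0.44084271 -0.33111847  0.21736949] [-0.847  0.46   1.644  0.     1.04  -2.363] [ 0.14327514  0.14124195 -1.79830691] 0.01377151542389645
[-19.29  41.2    6.76   0.07  -0.06  -0.14]
```

apply_moves(
  series=[
    [-1.6,3.4,0,0,0,0,0],
    [-3.2,6.9,0,0,0,0,0],
    [-4.8,10.3,0,0,0,0,0],
    [-6.4,13.7,0,0,0,0,0],
    [-8,17.1,0,0,0,0,0],
  ],
)

```text
time: 32.83
position: [0.5296, -0.1632, 0.2151]
tool_rot: [0.028, 1.0, 0.001, -0.003]
ft_force: [-0.3, -1.0, -1.6]
grip_width: 0.0135
```

apply_moves(
  series=[
    [-1.6,3.4,0,0,0,0,0],
    [-3.2,6.9,0,0,0,0,0],
    [-4.8,10.3,0,0,0,0,0],
    [-6.4,13.7,0,0,0,0,0],
    [-8,17.1,0,0,0,0,0],
  ],
)

```text
time: 33.25
position: [0.6188, 0.003, 0.2147]
tool_rot: [0.027, 1.0, 0.0, -0.003]
ft_force: [0.5, -1.2, -1.7]
grip_width: 0.0134
```

apply_moves(
  series=[
    [-1.6,3.4,0,0,0,0,0],
    [-3.2,7,0,0,0,0,0],
    [-3.2,7,3,0,0,0,0],
    [-3.2,7,6,0,0,0,0],
    [-3.2,7,7,0,0,0,0],
  ],
)

```text
time: 33.67
position: [0.651, 0.0704, 0.1405]
tool_rot: [0.027, 1.0, 0.0, -0.007]
ft_force: [-1.1, -0.5, -2.2]
grip_width: 0.0134
```

apply_moves(
  series=[
    [0,0,0,0,0,0,0],
    [0,0,0,0,0,0,0],
    [0,0,0,0,0,0,0],
  ],
)

```text
time: 33.92
position: [0.6565, 0.0683, 0.1486]
tool_rot: [0.028, 1.0, -0.0, 0.001]
ft_force: [-0.9, -0.2, -1.1]
grip_width: 0.0136
```

```bash
python3 - <<'E'
from look import *
p,r,o=pose(); print(p,o['q'].round(3),o['ft_force'],o['grip_width'])
print(delta(stn(.005,0,.065),down(np.pi/2+YS)))
E
```

```text
[0.65646097 0.06833267 0.14858452] [-0.065  0.68   1.42  -0.     1.04  -1.58 ] [-0.94668847 -0.19258742 -1.14613295] 0.013627321413963847
[ 0.07  0.14  8.36 -0.    0.07 -0.19]
```

apply_moves(
  series=[
    [0,0.15,2,0,0,0,0],
    [0,0.15,4,0,0,-0.2,0],
    [0,0.15,6,0,0,-0.2,0],
    [0,0.15,7.5,0,0,-0.2,0],
    [0,0.15,8.3,0,0,-0.2,0],
  ],
)

```text
time: 34.33
position: [0.6561, 0.0698, 0.0649]
tool_rot: [0.026, 1.0, -0.0, 0.0]
ft_force: [-0.0, -0.3, -1.3]
grip_width: 0.0137
```

apply_moves(
  series=[
    [0,0,0,0,0,0,0],
    [0,0,0,0,0,0,0],
    [0,0,0,0,0,0,0],
  ],
)

```text
time: 34.58
position: [0.657, 0.0703, 0.0665]
tool_rot: [0.026, 1.0, 0.0, 0.001]
ft_force: [-0.4, -0.1, -0.7]
grip_width: 0.0138
```

```bash
python3 - <<'E'
from look import *
p,r,o=pose(); print(p,o['ft_force'],o['moment'],o['grip_width'])
print(delta(stn(.005,0,.0645),down(np.pi/2+YS)))
E
```

```text
[0.65702159 0.0702776  0.06651626] [-0.4062169  -0.05520929 -0.73009496] [ 0.00803321 -0.0267372  -0.00985675] 0.013813656570956054
[ 0.1  -0.06  0.2   0.01  0.17  0.03]
```

apply_moves(
  series=[
    [0,0,0.2,0,0,0,0],
    [0,0,0.2,0,0,0,0.35],
    [0,0,0.2,0,0,0,0.35],
    [0,0,0.2,0,0,0,0.35],
    [0,0,0.2,0,0,0,0.35],
  ],
)

```text
time: 35.0
position: [0.656, 0.0706, 0.0632]
tool_rot: [0.026, 1.0, 0.0, 0.0]
ft_force: [0.5, -0.3, 0.5]
grip_width: 0.0286
```

apply_moves(
  series=[
    [0,0,-3,0,0,0,0.35],
    [0,0,-7,0,0,0,0.35],
    [0,0,-11,0,0,0,0],
    [0,0,-15,0,0,0,0],
    [0,0,-19,0,0,0,0],
  ],
)

```text
time: 35.42
position: [0.6554, 0.0706, 0.2547]
tool_rot: [0.026, 1.0, 0.0, -0.0]
ft_force: [1.3, -0.7, 0.9]
grip_width: 0.0177
```

apply_moves(
  series=[
    [0,0,-0.5,0,0,0,0],
    [0,0,-0.5,0,0,0,0],
    [0,0,-0.5,0,0,0,0],
    [0,0,-0.5,0,0,0,0],
  ],
)

```text
time: 35.75
position: [0.6545, 0.0706, 0.2558]
tool_rot: [0.026, 1.0, 0.0, -0.002]
ft_force: [-0.6, 0.4, 0.0]
grip_width: 0.0014
```

```bash
python3 - <<'E'
from look import *
p,r,o=pose(); print(p,o['q'].round(3),o['ft_force'],o['grip_width'])
print("behind",delta(stn(.118,0,.262),down(np.pi/2+YS)))
print("expected fin tops",proj("top",[stn(.005,.052,.061),stn(.005,0,.061)]))
im=snap("scene","s12",(330,130,450,270),5)
for th in np.arange(1.6,-.01,-.1):
    x=.069-.115*np.cos(th)+.008*np.sin(th)+.011; z=.066+.115*np.sin(th)+.008*np.cos(th)+.019
    print(round(th,1),np.round([x*100,z*100],1),end=" ")
E
```

```text
[0.65445252 0.07060639 0.25579247] [-0.062  0.561  1.324 -0.     1.26  -1.582] [-0.63598489  0.38388696  0.01974612] 0.0013763832337075096
behind [-11.46  -0.09  -0.67   0.    -0.24   0.07]
expected fin tops [[286.22677529 163.23931155]
 [302.15097475 163.70975562]]
1.6 [ 9.1 20. ] 1.5 [ 8. 20.] 1.4 [ 6.8 20. ] 1.3 [ 5.7 19.8] 1.2 [ 4.6 19.5] 1.1 [ 3.5 19.1] 1.0 [ 2.5 18.6] 0.9 [ 1.5 18. ] 0.8 [ 0.6 17.3] 0.7 [-0.3 16.5] 0.6 [-1.  15.7] 0.5 [-1.7 14.7] 0.4 [-2.3 13.7] 0.3 [-2.7 12.7] 0.2 [-3.1 11.6] 0.1 [-3.4 10.4] -0.0 [-3.5  9.3]
```

View pics/s12.png

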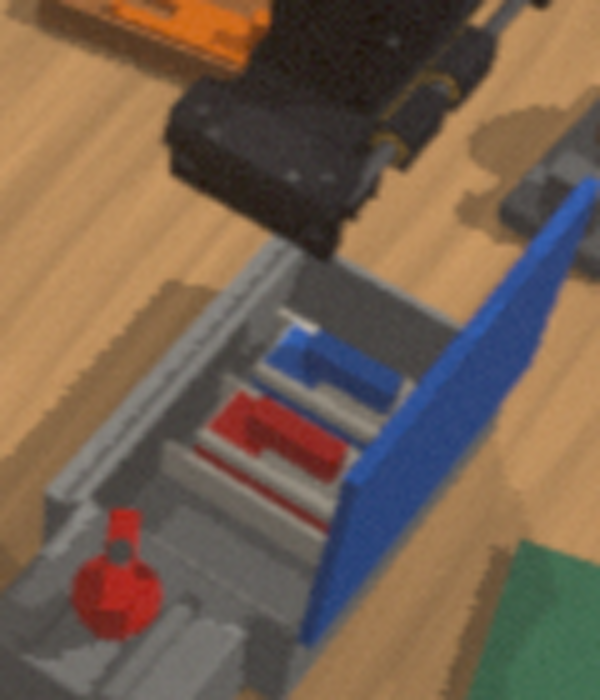

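apply_moves(
  series=[
    [-4,0,-0.5,0,0,0,0],
    [-8,0,-0.5,0,0,0,0],
    [-11.5,0,-0.5,0,0,0,0],
    [-11.5,0,-0.5,0,0,0,0],
    [-11.5,0,-0.5,0,0,0,0],
  ],
)

```text
time: 36.22
position: [0.7709, 0.0642, 0.2583]
tool_rot: [0.026, 1.0, 0.0, -0.003]
ft_force: [-0.4, -0.3, -0.0]
grip_width: 0.0007
```

```bash
python3 - <<'E'
from look import *
p,r,o=pose(); print(p,o['q'].round(3),o['ft_force'],o['grip_width'])
print("behind",delta(stn(.118,0,.20),down(np.pi/2+YS)))
E
```

```text
[0.77085757 0.0642006  0.25830907] [-0.061  0.735  0.97   0.     1.442 -1.58 ] [-0.44793063 -0.27260514 -0.0326528 ] 0.0007330025827242985
behind [ 0.17 -0.05  5.83  0.   -0.32  0.03]
```

apply_moves(
  series=[
    [0.1,0,2,0,0,0,0],
    [0.1,0,4,0,0,0,0],
    [0.1,0,5.9,0,0,0,0],
    [0.1,0,5.9,0,0,0,0],
  ],
)

```text
time: 36.55
position: [0.7648, 0.0651, 0.1974]
tool_rot: [0.026, 1.0, 0.0, -0.007]
ft_force: [-1.3, -0.4, -1.5]
grip_width: 0.0004
```

apply_moves(
  series=[
    [2.3,0,0,0,0,0,0],
    [3.8,0,0,0,0,0,0],
    [5,0,0,0,0,0,0],
    [6.1,0,0.2,0,0,0,0],
    [7.2,0,0.5,0,0,0,0],
  ],
)

```text
time: 36.97
position: [0.6974, 0.0685, 0.2004]
tool_rot: [0.026, 1.0, 0.0, 0.001]
ft_force: [0.6, 0.4, 1.4]
grip_width: 0.0002
```

```bash
python3 - <<'E'
from look import *
p,r,o=pose(); print(p,o['ft_force'],o['moment'])
print(delta(stn(.046,0,.195),down(np.pi/2+YS)))
im=snap("scene","s13",(310,110,470,270),4)
E
```

```text
[0.69741767 0.06854433 0.20042344] [0.61226313 0.35870088 1.37698742] [ 0.04037772 -0.18198055  0.01785986]
[ 0.04 -0.1   0.54  0.01  0.15  0.07]
```

View pics/s13.png

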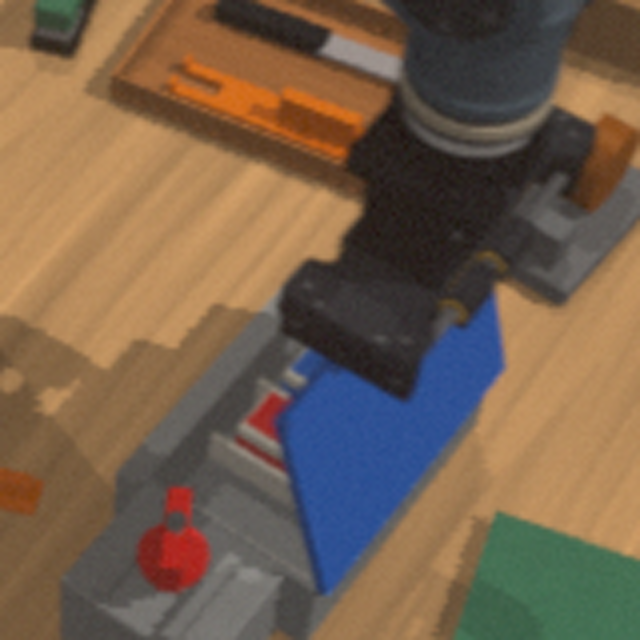

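apply_moves(
  series=[
    [1.1,0,0.6,0,0,0,0],
    [2.1,0,1.2,0,0,0,0],
    [3.1,0,1.9,0,0,0,0],
    [4,0,2.6,0,0,0,0],
    [4.9,0,3.4,0,0,0,0],
  ],
)

```text
time: 37.43
position: [0.6488, 0.071, 0.1661]
tool_rot: [0.026, 1.0, 0.0, 0.001]
ft_force: [0.1, 0.2, 1.0]
grip_width: 0.0003
```

apply_moves(
  series=[
    [0.7,0,0.8,0,0,0,0],
    [1.4,0,1.8,0,0,0,0],
    [2,0,2.8,0,0,0,0],
    [2.4,0,3.8,0,0,0,0],
    [2.8,0,4.8,0,0,0,0],
  ],
)

```text
time: 37.85
position: [0.6205, 0.0725, 0.1175]
tool_rot: [0.026, 1.0, 0.0, 0.0]
ft_force: [1.0, -0.4, 0.6]
grip_width: 0.0005
```

```bash
python3 - <<'E'
from look import *
p,r,o=pose(); print(p,o['ft_force'],o['moment'])
print(delta(stn(-.035,0,.093),down(np.pi/2+YS)))
E
```

```text
[0.62054484 0.07246623 0.1174777 ] [ 0.96025958 -0.36527166  0.63594508] [ 0.0282107  -0.14537037 -0.05586366]
[ 0.45 -0.09  2.45  0.    0.02  0.07]
```

apply_moves(
  series=[
    [0.3,0,0.9,0,0,0,0],
    [0.5,0,1.7,0,0,0,0],
    [0.5,0,2.2,0,0,0,0],
    [0.5,0,2.5,0,0,0,0],
    [0.5,0,2.6,0,0,0,0],
  ],
)

```text
time: 38.27
position: [0.6152, 0.0726, 0.0932]
tool_rot: [0.025, 1.0, -0.0, -0.001]
ft_force: [-6.3, -0.1, 20.1]
grip_width: 0.0003
```

apply_moves(
  series=[
    [0,0,0.1,0,0,0,0],
    [0,0,0.2,0,0,0,0],
    [0,0,0.2,0,0,0,0],
  ],
)

```text
time: 38.52
position: [0.6152, 0.0727, 0.0931]
tool_rot: [0.025, 1.0, -0.0, -0.001]
ft_force: [-7.7, -0.3, 24.0]
grip_width: 0.0005
```

apply_moves(
  series=[
    [0,0,-3,0,0,0,0],
    [0,0,-7,0,0,0,0],
    [4,0,-9,0,0,0,0],
    [8,0,-9,0,0,0,0],
    [12,0,-9,0,0,0,0],
  ],
)

```text
time: 38.93
position: [0.4965, 0.0786, 0.1808]
tool_rot: [0.026, 1.0, -0.0, 0.003]
ft_force: [-1.1, -1.2, -0.1]
grip_width: 0.0006
```

apply_moves(
  series=[
    [3,-3,0,0,0,0,0],
    [3,-7,0,0,0,0,0],
    [3,-11,0,0,0,0,0],
    [3,-15,0,0,0,0,0],
    [3,-15,0,0,0,0,0],
  ],
)

```text
time: 39.35
position: [0.4601, -0.0763, 0.1796]
tool_rot: [0.029, 1.0, -0.002, 0.002]
ft_force: [1.1, 0.6, 0.7]
grip_width: 0.0004
```

```bash
python3 - <<'E'
from look import *
p,r,o=pose(); print(p,o['ft_force'])
top=snap("top","t14"); sc=snap("scene","s14")
for n,im in(("top",top),("scene",sc)):
    for c in blobs(hsvmask(im,105,125,130,60),300)[:3]: print(n,"cover?",c.reshape(-1,2).mean(0).round(),rect(n,c,.074))
c,s=np.cos(np.radians(5.3)),np.sin(np.radians(5.3))
tr=lambda q:np.array([[c,s],[-s,c]])@(np.array(q[:2])-[470.5,362])
b=(180,182,250,268)
for k in blobs(sub(hsvmask(top,6,16,190,90),b),12): q=rect("top",k,.015); print("bar",q,"tray mm",tr(q))
H=cv2.cvtColor(top,cv2.COLOR_RGB2HSV)
for nm,lo,hi in(("handle",(0,0,0),(180,255,45)),("blade",(0,0,90),(180,60,255))):
    for k in blobs(sub(cv2.inRange(H,lo,hi),b),40)[:2]: q=rect("top",k,.016); print(nm,q,"tray mm",tr(q))
cv2.imwrite("pics/f.png",np.hstack([cv2.resize(x,(400,250),interpolation=cv2.INTER_AREA) for x in(top,sc)])[:,:,::-1])
E
```

```text
[ 0.46014303 -0.07629618  0.17963143] [1.12541202 0.56283504 0.65452805]
top cover? [138. 378.] [ -2.3 610.3 411.8 114.   89.1]
top cover? [302. 165.] [649.8  70.6 201.7 143.4  86.9]
scene cover? [386. 214.] [649.3  66.6 201.2 140.6  86.7]
scene cover? [307.  15.] [ 31.2 586.6 270.5 195.9 -55.9]
scene cover? [265.  46.] [-19.  404.2 204.7  67.8 -37.2]
bar [490.7 323.4 125.2  36.2   5.7] tray mm [ 16.54813423 -40.30085922]
handle [434.8 397.1  88.2  21.6   5.7] tray mm [-32.30516411  38.24756688]
blade [432.2 288.9 119.6  81.7   0.6] tray mm [-44.88854588 -69.24968194]
blade [517.2 406.1  74.9  20.7   5.6] tray mm [50.57388631 39.59775276]
```

View pics/t14.png

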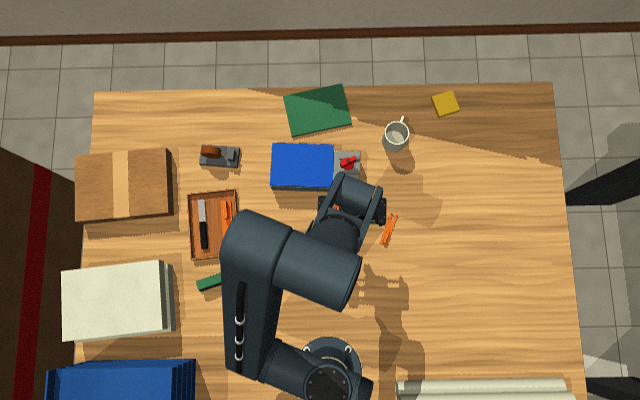

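```bash
python3 -c "
from rig import robot
print(robot.hand_in())"
```

```text
the job is handed in; nothing more can be done
None
```

The whole task was carried out and handed in at about 39.5 s of the 210 s. I got no verdict back.

**What was done**
- **Nut:** I turned the wing nut about 4.2 rad clockwise in one grip.
- **Bar:** I slid it out and laid it in the tray.
- **Cover:** The blade tool lifted it past 1.4 rad, and the tool then went into the tray beside the bar.
- **Cartridges:** Only two were on the desk. Blue went into the left lane and red into the middle lane, each with its fin up.
- **Closing:** I pushed the cover shut with the closed fingers.

**Last checks**
- **Cover:** The fingertips pressed it with about 24 N against a firm stop at 74 mm. From above its outline is 201.7 x 143.4 mm, much as at the start (201.7 x 142.4 mm).
- **Tray:** The bar shows at about (17, -40) mm in the tray frame. The tool's handle is at (-32, +38) mm and its blade at (+51, +40) mm, all inside.
- **Cartridges:** Both looked flat in their lanes in the last views before closing. I couldn't see them after that.
- **Nut:** It still looks loosened. I inferred its angle from the wrist turn rather than reading it.
- **Bystanders:** The mug and tape dispenser look unmoved. The arm hid part of the stapler in the last top view, but what shows is where it was.
- **Robot:** It was clear of everything, with no contact force beyond noise.

No check failed. The two cameras disagreed by about 2 mm on where the station is, so I used the average. The yellow square near the mug is a flat object, not a cartridge, so I left it alone.

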